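# Fit the lens posts to the post holders by probed depth

## Robot

A 6-joint arm with a two-finger parallel gripper is mounted at the origin on the work surface. World frame = base frame: x ahead of the robot, y to its left, z up, the work surface at z = 0. Lengths are in m, angles in rad, forces in N, time in s.
With the tool pointing down it reaches from about 0.425 to 0.925 m from the base axis. Payload 12.5 kg.
Tool frame: the origin (TCP) lies on the centre line of the jaws, within the pads' length; the fingertips stand 19 mm ahead of it and the grasp point (between the pads) is the TCP; x points along the fingers, z is the direction in which the jaws open and shut, and the axes are right-handed (so a half turn about x gives the same grasp; the last joint's range is limited). The gripper opens to 85 mm and grips with 20 to 120 N. Pads are 22 mm wide; open, the fingers measure 114 mm over their backs; the gripper's body (76 mm by 85 mm) begins 54 mm behind the grasp point. The pads swing forward as they close: fully open they stand 13 mm farther back than shut.
Start: joints at [1.114, 0.491, 1.559, -0, 1.092, -0.106], TCP at [0.215, 0.587, 0.25] pointing down, gripper open.
Joint ranges: [-3.1, 3.1], [-0.84, 2.19], [0.05, 2.79], [-1.13, 4.28], [0.06, 2.93], [-2.69, 2.69]. Speed limits (rad/s): [2.22, 2.22, 2.79, 3.14, 3.14, 3.14].

## Interface

Orientations are given as a unit quaternion [x, y, z, w].
In Python, from cell import env, eyes gives the robot as it stands.
- The arm moves only by the shell command python3 -m creep 'ROWS' [OPENING]. ROWS is JSON, a list of rows, each an object of numbers: "dx", "dy", "dz": the shift along the world's x, y, z scaled (see below); "wx", "wy", "wz": the turn, a rotation vector about the world's x, y, z scaled (see below). In form: [{"dx": .., "dy": .., "dz": .., "wx": .., "wy": .., "wz": ..}, ...]. A call has 1 to 10 rows; each row is the pose to reach, as a shift and turn from the pose commanded when the call began, turning the shorter way round; what a row does not reach only later rows make up. The controller multiplies each number of a shift by 400 mm and each number of a turn by 180 degrees. A row lasts 1/8 s, in which the tool goes at most 62.5 mm and 10.7 degrees, less where a joint would pass 70% of its speed; a pose out of reach is approached as far as the arm can. A call with a number of a shift or a turn outside -1 to 1 is refused whole. A call with a gripper value outside its range is refused whole. OPENING is the opening, from -1 (shut) to 1 (fully open), so that 0 is half open, set as the call begins (- or left out, the last holds). The fingers move at their own pace and stop on an object; the grip force is fixed at half the most. Time passes only in rows, so rows that repeat a pose let the fingers close. It gives the time, the measured TCP pose, the force and the opening at its end, in the units of the state.
- env.get_obs(): the state, without advancing time (a new reading comes with each control period).
- eyes.snapshot(name): name is "scene" or "top" or "wrist"; returns a dict with "image" (384x512x3 uint8, red, green, blue), "camera_matrix" (3x3 intrinsics, pixels), "R" (3x3) and "t" (3): a world point X has camera coordinates R X + t. Camera axes: x right, y down, z forward; pixel columns grow to the right and rows downward; lengths in m; the calibration is good to about 2 mm. A picture is of the moment at which its call begins. There is no depth.
- env.close_job(): hands the job in, once; it reports no verdict.
The state is a dict: "t": time; "qpos": joint angles; "qvel": joint speeds; "joint_torque": joint torques, N m; "tool_pos": TCP position; "tool_rot": TCP orientation; "force": force on the tool from outside, world axes, zero at the start; "torque": the same for the moment, N m; "grip_width": finger opening in m.
Only numpy, scipy, OpenCV 4.12 (cv2) and the standard library are available. Lean on these libraries where they do the work, as an engineer would, in place of code of your own. Each camera call takes 0.05 s, during which the arm holds its last target.

## Task

Set up the lens rail on the microscope bench: lift the hand lamp off its charging stand by its handle and stand it in the middle of the rubber mat beside the rail, then lower the depth rod to the bottom of each of the three post holders in turn, starting from the yellow-dot end and pausing at the bottom to take the depth, and put the rod back in its stand. Then fit every lens post from the rack into the holder whose depth suits it, fully down with its black line level with the rim and its lens facing along the row of holders. Leave the other things on the bench alone.

Things in the scene. Friction and masses are not known exactly. Their poses are not given: they have to be found in the camera images.
- rail: Fixed aluminium base plate (80 x 320 x 12 mm, long along its y) with three dark round post holders, 46 mm across, rims 100 mm above the bench, in a row 100 mm apart. A brass clamp knob (only for looks) juts from each on the -x side, to 48 mm from the axis. Yellow dot on the +y end of the plate. A steel stop is fixed inside each holder. Origin: centre of its underside.
- socket_1 (a point): Centre of the mouth (upper rim, 100 mm above the bench) of the first (next to the yellow dot, +y end) post holder on the rail. Bore 25 mm across, straight down; its stop is 50, 65 or 80 mm below the rim (a different one in each of the three holders, unknown until probed).
- socket_2 (a point): Centre of the mouth (upper rim, 100 mm above the bench) of the middle post holder on the rail. Bore 25 mm across, straight down; its stop is 50, 65 or 80 mm below the rim (a different one in each of the three holders, unknown until probed).
- socket_3 (a point): Centre of the mouth (upper rim, 100 mm above the bench) of the last (-y end) post holder on the rail. Bore 25 mm across, straight down; its stop is 50, 65 or 80 mm below the rim (a different one in each of the three holders, unknown until probed).
- rack: Loose wooden rack, 70 x 250 x 50 mm (long along its y), 1.3 kg, with three round holes 25 mm across and 42 mm deep at y = -80, 0 and +80 mm, in which the posts wait upright, feet 8 mm above the bench. Origin at the centre of its underside.
- post_blue: Lens post, blue band, 0.2 kg, sometimes absent. Steel shank 22 mm across with tapered foot; black lens cell 36 mm across, 16 mm thick (lens axis = body x); on top a grip tab 14 mm thick (x), 24 mm wide (y), 36 mm tall. Origin: centre of the foot, z up. Above the foot: black line round the shank 50 mm, lens centre 80 mm, tab 97 to 133 mm. Made for the holder 50 mm deep.
- post_blue_line (a point): The black line round the shank of post_blue, on its axis, 50 mm above the foot.
- post_yellow: Lens post, yellow band, 0.2 kg, sometimes absent. Steel shank 22 mm across with tapered foot; black lens cell 36 mm across, 16 mm thick (lens axis = body x); on top a grip tab 14 mm thick (x), 24 mm wide (y), 36 mm tall. Origin: centre of the foot, z up. Above the foot: black line round the shank 65 mm, lens centre 95 mm, tab 112 to 148 mm. Made for the holder 65 mm deep.
- post_yellow_line (a point): The black line round the shank of post_yellow, on its axis, 65 mm above the foot.
- post_red: Lens post, red band, 0.2 kg, sometimes absent. Steel shank 22 mm across with tapered foot; black lens cell 36 mm across, 16 mm thick (lens axis = body x); on top a grip tab 14 mm thick (x), 24 mm wide (y), 36 mm tall. Origin: centre of the foot, z up. Above the foot: black line round the shank 80 mm, lens centre 110 mm, tab 127 to 163 mm. Made for the holder 80 mm deep.
- post_red_line (a point): The black line round the shank of post_red, on its axis, 80 mm above the foot.
- rod: Depth rod: straight steel rod 8 mm across and 105 mm long below a black ribbed handle 24 mm across and 50 mm tall (from 105 to 155 mm above the tip). Origin at the tip, z up towards the handle. Coloured rings round the rod 50 (blue), 65 (yellow) and 80 mm (red) above the tip. 0.12 kg.
- rod_stand: Fixed stand for the depth rod: aluminium tube 32 mm across and 112 mm tall on a dark round foot (84 mm across); bore 14 mm across. The rod hangs in it with its handle's underside on the tube's rim and its tip 7 mm above the bench. Origin at the centre of its underside.
- lamp: Hand lamp, 0.5 kg: black base 96 mm across, 20 mm tall; white body 68 mm across; orange cap 76 mm across, its top 94 mm above the underside. Handle: orange bar 12 mm thick along the lamp's y, centre line 139 mm above the underside and over the axis, 54 mm free between its uprights, 39 mm free below it. Origin: centre of its underside, z up.
- lamp_stand: Fixed grey charging stand of the lamp, round, 156 mm across and 40 mm high with a flat top. Origin at the centre of its underside.
- lamp_mat: Fixed black round rubber mat with a grey ring, 160 mm across, 4 mm thick, beside the rail on the side away from the charging stand. Origin at the centre of its underside.
- oil_bottle: Bystander: small amber bottle with a black cap, 38 mm across, 75 mm tall. Origin at the centre of its underside.
- slide_box: Bystander: flat green box with a grey lid, 92 x 192 x 36 mm, beyond the rail. Origin at the centre of its underside.
- objective_can: Bystander: aluminium screw-top can, 47 mm across, 75 mm tall, beyond the rail. Origin at the centre of its underside.
Mind the look-alikes: they are no part of the job. Of the things like the lamp_mat, leave any that is orange or turquoise; of the rest the larger one is meant.

How it is judged:
On the way, in this order (a step that is already met when the one before it is completed fails the run):
1. the lamp stands released, upright on the middle of the mat (horizontal distance between lamp and lamp_mat below 0.03 m and z of lamp in the frame of lamp_mat below 0.007 m and angle between lamp's own z axis and vertical below 0.1 rad and linear speed of lamp below 0.02 m/s and contact force between the fingers and lamp below 0.05 N), for 0.2 s.
2. the depth rod is held still, upright and lowered at least 46 mm into holder 1 (z of rod in the frame of socket_1 below -0.046 m and horizontal distance between rod and socket_1 below 0.012 m and angle between rod's own z axis and vertical below 0.2 rad and linear speed of rod below 0.02 m/s), for 0.15 s.
3. the depth rod is held still, upright and lowered at least 46 mm into holder 2 (z of rod in the frame of socket_2 below -0.046 m and horizontal distance between rod and socket_2 below 0.012 m and angle between rod's own z axis and vertical below 0.2 rad and linear speed of rod below 0.02 m/s), for 0.15 s.
4. the depth rod is held still, upright and lowered at least 46 mm into holder 3 (z of rod in the frame of socket_3 below -0.046 m and horizontal distance between rod and socket_3 below 0.012 m and angle between rod's own z axis and vertical below 0.2 rad and linear speed of rod below 0.02 m/s), for 0.15 s.
5. the depth rod is back in its stand (horizontal distance between rod and rod_stand below 0.015 m and z of rod in the frame of rod_stand below 0.012 m and angle between rod's own z axis and vertical below 0.15 rad and linear speed of rod below 0.02 m/s and contact force between the fingers and rod below 0.05 N), for 0.1 s.
At the end, for the whole second after the job is handed in: Lamp upright on the mat, axis within 30 mm of its centre; rod in its stand, handle on the rim; every post present in a holder, black line within 6 mm of the centre of the mouth, within 0.1 rad of upright, lens axis within 0.25 rad of the row (either way round); all at rest (all of step 1 and horizontal distance between rod and rod_stand below 0.015 m and z of rod in the frame of rod_stand below 0.012 m and angle between rod's own z axis and vertical below 0.15 rad and linear speed of each of rod, post_blue, post_yellow, post_red below 0.02 m/s and (distance between post_blue_line and socket_1 below 0.006 m or distance between post_blue_line and socket_2 below 0.006 m or distance between post_blue_line and socket_3 below 0.006 m) and angle between each of post_blue, post_yellow, post_red's own z axis and vertical below 0.1 rad and angle between the x axis of each of post_blue, post_yellow, post_red and the y axis of rail, either way round below 0.25 rad and (distance between post_yellow_line and socket_1 below 0.006 m or distance between post_yellow_line and socket_2 below 0.006 m or distance between post_yellow_line and socket_3 below 0.006 m) and (distance between post_red_line and socket_1 below 0.006 m or distance between post_red_line and socket_2 below 0.006 m or distance between post_red_line and socket_3 below 0.006 m)); the robot touches nothing.
It fails at once if the oil bottle is shifted by more than 30 mm or tipped over (distance of oil_bottle from where it was at the start of the episode above 0.03 m or angle between oil_bottle's own z axis and vertical above 0.5 rad).
It fails at once if the slide box is shifted by more than 30 mm or tipped over (distance of slide_box from where it was at the start of the episode above 0.03 m or angle between slide_box's own z axis and vertical above 0.5 rad).
It fails at once if the objective can is shifted by more than 30 mm or tipped over (distance of objective_can from where it was at the start of the episode above 0.03 m or angle between objective_can's own z axis and vertical above 0.5 rad).
It fails at once if the lamp is tipped over (angle between lamp's own z axis and vertical above 0.9 rad).
Of post_blue, post_yellow, post_red only 2 to 3 are there at a start; the rules pass over those that are not, and their reading is None.
At some moment in a run one of lamp, rack may be knocked a few centimetres aside while the robot is not near it.
It also fails if it takes over 210 s, if anything falls off the work surface, if the arm or the gripper's body presses on something with over 40 N, if the wrist force passes 120 N, or if a joint passes its speed limit or range.

## Working session

There is one attempt and no reset: what is moved stays moved. The work goes in short steps, Python scripts to look and compute and a shell command to move; the robot and the scene stay as the last step left them, time stands still between calls to the robot, and variables do not carry over. Pictures are saved under pics/ and viewed, and the job is handed in when it is done.

```bash
ls -la; mkdir -p pics; cat > h.py <<'E'
import numpy as np, cv2
from cell import env, eyes
def snap(name,fn):
    s=eyes.snapshot(name); cv2.imwrite(f'pics/{fn}.png',s['image'][:,:,::-1]); 
    np.savez(f'pics/{fn}.npz',K=s['camera_matrix'],R=s['R'],t=s['t']); return s
def load(fn):
    d=np.load(f'pics/{fn}.npz'); return d['K'],d['R'],d['t']
def ray(fn,uv):
    K,R,t=load(fn); d=R.T@np.linalg.solve(K,[uv[0],uv[1],1.]); return -R.T@t,d/np.linalg.norm(d)
def atz(fn,uv,z):
    c,d=ray(fn,uv); return (c+d*(z-c[2])/d[2]).round(4)
def tri(obs):
    A=np.zeros((3,3));b=np.zeros(3);L=[]
    for fn,uv in obs:
        c,d=ray(fn,uv);P=np.eye(3)-np.outer(d,d);A+=P;b+=P@c;L.append((c,P))
    X=np.linalg.solve(A,b);return X.round(4),[round(float(np.linalg.norm(P@(X-c))),4) for c,P in L]
def proj(fn,X):
    K,R,t=load(fn);p=K@(R@np.array(X)+t);return (p[:2]/p[2]).round(1)
E
python3 - <<'E'
from h import *
for n in ['scene','top','wrist']:
    s=snap(n,n+'0'); print(n,(-s['R'].T@s['t']).round(3), s['camera_matrix'][0,0])
o=env.get_obs(); print(o)
E
```

```text
total 12
drwxr-xr-x  3 agent agent 4096 Dec  6 21:52 .
drwxr-xr-x 23 root  root  4096 Dec  6 21:52 ..
drwxr-xr-x  2 agent agent 4096 Dec  6 21:52 pics
scene [ 1.497 -0.341  1.056] 494.55651363678794
top [ 0.368 -0.087  1.02 ] 362.9758939290922
wrist [0.145 0.612 0.373] 333.57445091249906
{'t': 0.15, 'qpos': array([ 1.11441047e+00,  4.91420199e-01,  1.55934012e+00,  7.24580260e-06,
        1.09165967e+00, -1.05629210e-01]), 'qvel': array([ 0.00055192, -0.00244562,  0.00047421,  0.00119389, -0.00075495,
       -0.0009182 ]), 'joint_torque': array([ 1.58587223e-03, -6.18705726e+01, -2.61687416e+01, -1.05623358e-04,
        3.26234607e-03, -2.70685422e-05]), 'tool_pos': array([0.21468244, 0.58681074, 0.24985196]), 'tool_rot': array([-0.40522833,  0.57982844,  0.40494959,  0.57931408]), 'force': array([ 0.66791673, -0.13331289,  0.66371815]), 'torque': array([ 0.04125924,  0.01519633, -0.02575831]), 'grip_width': 0.08574012562548625}
```

View pics/scene0.png

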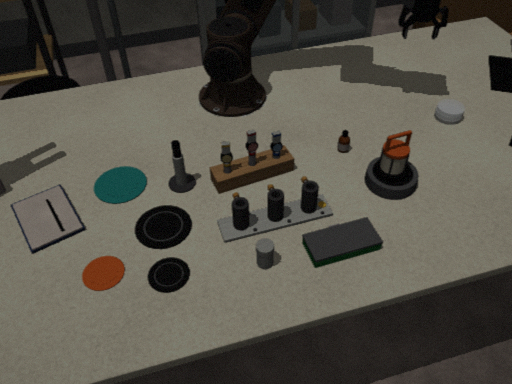

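View pics/top0.png

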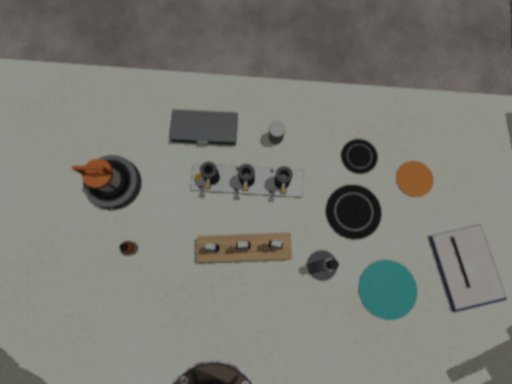

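View pics/wrist0.png

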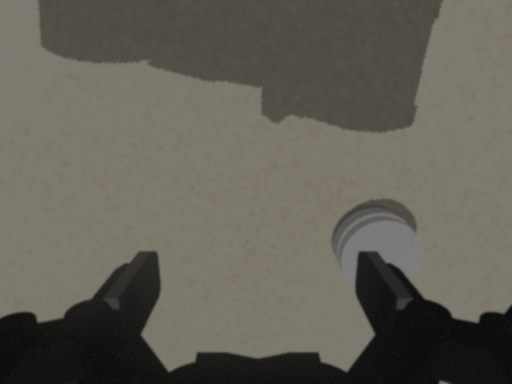

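The scene shows three posts in the rack (about 250,150), the lamp on its stand (395,165), the rod (180,170) and the large black mat (163,227). The smaller black, orange and turquoise mats are decoys. I'll enlarge these for detail.

```bash
python3 - <<'E'
import cv2,numpy as np
def crop(fn,x0,y0,x1,y1,f,o):
    a=cv2.imread(f'pics/{fn}.png')[y0:y1,x0:x1]; a=cv2.convertScaleAbs(a,alpha=1.8)
    cv2.imwrite(f'pics/{o}.png',cv2.resize(a,None,fx=f,fy=f,interpolation=cv2.INTER_CUBIC))
crop('scene0',130,115,330,265,4,'c1')
crop('scene0',330,90,450,210,4,'c2')
crop('top0',180,140,380,290,4,'c3')
crop('top0',60,130,160,260,4,'c4')
E
```

```text
(no output)
```

View pics/c1.png

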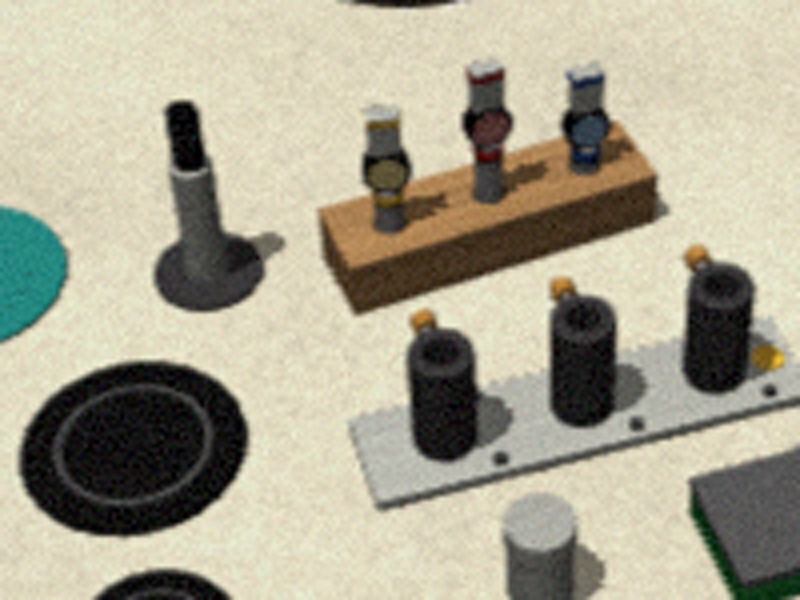

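View pics/c2.png

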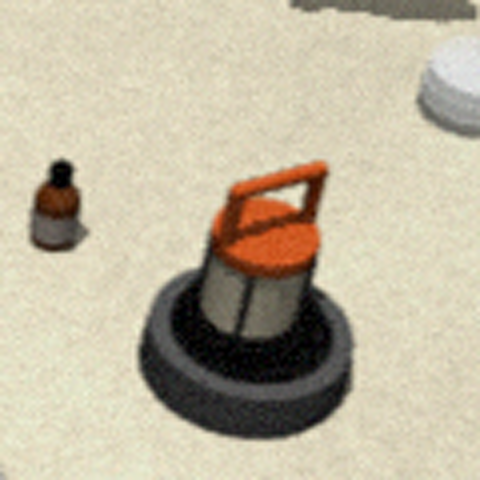

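View pics/c3.png

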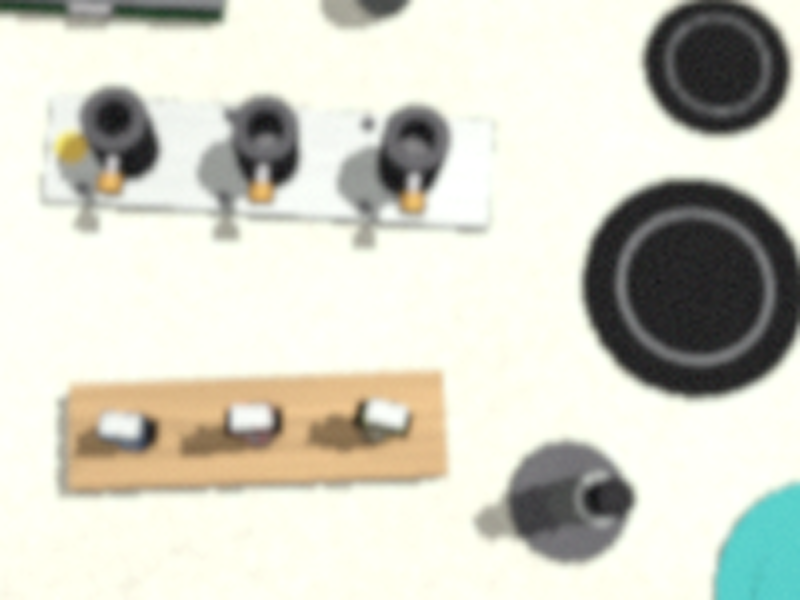

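View pics/c4.png

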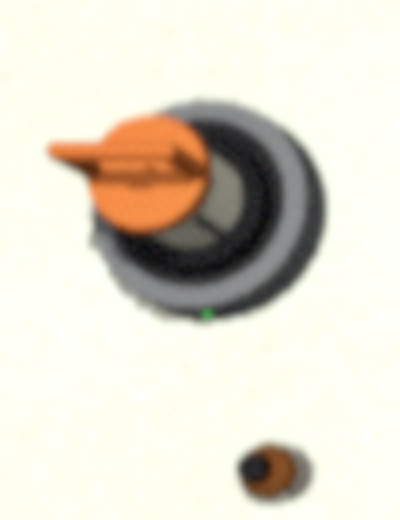

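```bash
python3 - <<'E'
from h import *
print('bar+y',tri([('scene0',(410.5,132.5)),('top0',(73.5,167.5))]))
print('bar-y',tri([('scene0',(388.5,138.5)),('top0',(105,168))]))
# cap center z ~0.04+0.094
print('cap top c', atz('top0',(60+152/4,130+175/4),0.134))
# lamp stand centre via top ellipse of top face
print('stand top c', atz('top0',(60+205/4,130+202/4),0.04), atz('scene0',(330+247/4,90+335/4),.04))
print('mat c', atz('top0',(180+693/4,140+287/4),.004), atz('scene0',(130+134/4,115+448/4),.004))
for n,a,b in [('s1',(113,118),(722,282)),('s2',(266,130),(583,315)),('s3',(416,138),(442,350))]:
    A=(180+a[0]/4,140+a[1]/4);B=(130+b[0]/4,115+b[1]/4)
    print(n,tri([('top0',A),('scene0',B)]),atz('top0',A,.1),atz('scene0',B,.1))
# posts tab top centers
for n,a,b in [('blue',(122,428),(586,71)),('red',(252,420),(486,67)),('yellow',(384,417),(382,112))]:
    A=(180+a[0]/4,140+a[1]/4);B=(130+b[0]/4,115+b[1]/4)
    print(n,tri([('top0',A),('scene0',B)]))
print('rod top',tri([('top0',(180+617/4,140+496/4)),('scene0',(130+183/4,115+105/4))]))
A=(180+568/4,140+502/4);print('foot',atz('top0',A,.01))
for p in [(68,385),(443,372),(447,472),(66,490)]: print('rack',atz('top0',(180+p[0]/4,140+p[1]/4),.05 if p[1]<400 else .0))
for p in [(45,95),(493,120),(490,228),(42,200)]: print('rail',atz('top0',(180+p[0]/4,140+p[1]/4),.012))
E
```

```text
bar+y (array([0.5756, 0.3744, 0.1744]), [0.0015, 0.0015])
bar-y (array([0.581 , 0.3011, 0.1744]), [0.0039, 0.0039])
cap top c [0.5737 0.3303 0.134 ]
stand top c [0.5792 0.3348 0.04  ] [0.5901 0.3373 0.04  ]
mat c [ 0.5504 -0.3469  0.004 ] [ 0.5596 -0.3441  0.004 ]
s1 (array([0.6169, 0.0633, 0.0983]), [0.0027, 0.0027]) [0.6157 0.0603 0.1   ] [0.6186 0.0653 0.1   ]
s2 (array([ 0.6169, -0.0373,  0.0974]), [0.0031, 0.0031]) [ 0.6155 -0.0404  0.1   ] [ 0.6197 -0.035   0.1   ]
s3 (array([ 0.6191, -0.1363,  0.0974]), [0.0027, 0.0027]) [ 0.6178 -0.1388  0.1   ] [ 0.6221 -0.1343  0.1   ]
blue (array([0.4144, 0.0319, 0.1351]), [0.0031, 0.0031])
red (array([ 0.4234, -0.0471,  0.1654]), [0.0033, 0.0033])
yellow (array([ 0.4319, -0.1258,  0.1509]), [0.0021, 0.0021])
rod top (array([ 0.3962, -0.2618,  0.1644]), [0.0031, 0.0031])
foot [ 0.3938 -0.2637  0.01  ]
rack [0.4435 0.0788 0.05  ]
rack [ 0.4716 -0.1698  0.05  ]
rack [ 0.408 -0.181  0.   ]
rack [0.3753 0.0807 0.    ]
rail [0.6526 0.1251 0.012 ]
rail [ 0.6594 -0.1982  0.012 ]
rail [ 0.58   -0.2002  0.012 ]
rail [0.5754 0.1183 0.012 ]
```

```bash
cat >> h.py <<'E'
from scipy.spatial.transform import Rotation as Ro
def axes():
    o=env.get_obs(); return o, Ro.from_quat(o['tool_rot']).as_matrix()
def plan(target, zdeg=None):
    """target TCP, zdeg = world heading wanted for jaw axis (mod 180)"""
    o,M=axes(); d=(np.array(target)-o['tool_pos'])/0.4
    R=np.eye(3)
    print('shift units',d.round(4),'dist mm',round(float(np.linalg.norm(d))*400,1))
    if zdeg is not None:
        for k in (0,180):
            a=np.radians(zdeg+k); z=np.array([np.cos(a),np.sin(a),0]); x=np.array([0,0,-1.]); y=np.cross(z,x)
            T=np.stack([x,y,z],1); w=Ro.from_matrix(T@M.T).as_rotvec()/np.pi
            print(' turn units',w.round(4),'deg',(w*180).round(1))
def st():
    o,M=axes(); z=M[:,2]; print('t',round(o['t'],2),'pos',o['tool_pos'].round(4),'zhead',round(float(np.degrees(np.arctan2(z[1],z[0]))),1),'x',M[:,0].round(3),'F',o['force'].round(1),'w',round(o['grip_width'],4),'q',o['qpos'].round(2))
E
python3 - <<'E'
from h import *
st(); plan([0.576,0.336,0.30],0)
E
```

```text
t 0.15 pos [0.2147 0.5868 0.2499] zhead 69.9 x [-0.    -0.001 -1.   ] F [ 0.7 -0.1  0.7] w 0.0857 q [ 1.11  0.49  1.56  0.    1.09 -0.11]
shift units [ 0.9033 -0.627   0.1254] dist mm 442.7
 turn units [ 1.000e-04 -2.000e-04 -3.883e-01] deg [  0.   -0.  -69.9]
 turn units [3.000e-04 1.000e-04 6.117e-01] deg [  0.    0.  110.1]
```

```bash
python3 -m creep '[{"dx":0.45,"dy":-0.31,"dz":0.25,"wz":-0.39},{"dx":0.9,"dy":-0.62,"dz":0.25,"wz":-0.39},{"dx":0.9,"dy":-0.62,"dz":0.25,"wz":-0.39},{"dx":0.9,"dy":-0.62,"dz":0.25,"wz":-0.39},{"dx":0.9,"dy":-0.62,"dz":0.25,"wz":-0.39},{"dx":0.9,"dy":-0.62,"dz":0.25,"wz":-0.39},{"dx":0.9,"dy":-0.62,"dz":0.25,"wz":-0.39},{"dx":0.9,"dy":-0.62,"dz":0.25,"wz":-0.39},{"dx":0.9,"dy":-0.62,"dz":0.25,"wz":-0.39},{"dx":0.9,"dy":-0.62,"dz":0.25,"wz":-0.39}]'
python3 - <<'E'
from h import *
snap('wrist','w1'); st(); print(load('w1'))
E
```

```text
t 0.2 pos [0.2147 0.5869 0.25  ] zhead 69.9 x [-0. -0. -1.] F [-0.4  0.2  0.8] w 0.0852 q [ 1.11  0.49  1.56  0.    1.09 -0.11]
(array([[333.57445091,   0.        , 257.44660399],
       [  0.        , 333.57445091, 194.37808855],
       [  0.        ,   0.        ,   1.        ]]), array([[ 0.34332833,  0.93921486, -0.00105047],
       [ 0.90001846, -0.32868   ,  0.28624503],
       [ 0.26850032, -0.09922147, -0.95815587]]), array([-0.62395286, -0.03659748,  0.37909651]))schema error: expected keys dx, dy, dz, wx, wy, wz
```

View pics/w1.png

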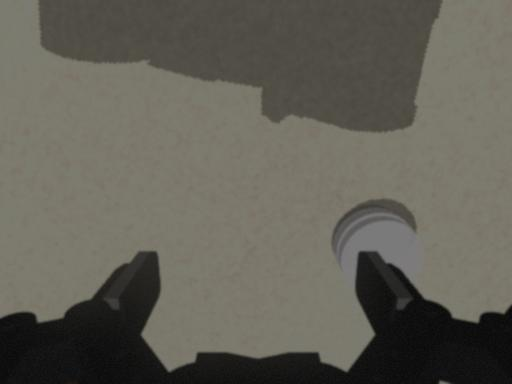

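The call was refused because every key has to be present. The picture is unchanged: the dish sits at (380,250) and the lamp isn't in view.

```bash
python3 -m creep '[{"dx":0.9,"dy":-0.62,"dz":0.25,"wx":0,"wy":0,"wz":-0.39},{"dx":0.9,"dy":-0.62,"dz":0.25,"wx":0,"wy":0,"wz":-0.39},{"dx":0.9,"dy":-0.62,"dz":0.25,"wx":0,"wy":0,"wz":-0.39},{"dx":0.9,"dy":-0.62,"dz":0.25,"wx":0,"wy":0,"wz":-0.39},{"dx":0.9,"dy":-0.62,"dz":0.25,"wx":0,"wy":0,"wz":-0.39},{"dx":0.9,"dy":-0.62,"dz":0.25,"wx":0,"wy":0,"wz":-0.39},{"dx":0.9,"dy":-0.62,"dz":0.25,"wx":0,"wy":0,"wz":-0.39},{"dx":0.9,"dy":-0.62,"dz":0.25,"wx":0,"wy":0,"wz":-0.39},{"dx":0.9,"dy":-0.62,"dz":0.25,"wx":0,"wy":0,"wz":-0.39},{"dx":0.9,"dy":-0.62,"dz":0.25,"wx":0,"wy":0,"wz":-0.39}]'
python3 - <<'E'
from h import *
snap('wrist','w1'); st(); 
E
```

```text
t: 1.45
tool_pos: [0.5736, 0.3399, 0.35]
tool_rot: [0.001, 0.707, -0.001, 0.707]
force: [-0.4, 0.3, -0.6]
grip_width: 0.0856
t 1.5 pos [0.5736 0.34   0.3501] zhead -0.2 x [-0.001 -0.    -1.   ] F [-0.1  0.1  0.1] w 0.0861 q [0.44 0.48 1.31 0.   1.35 0.44]
```

View pics/w1.png

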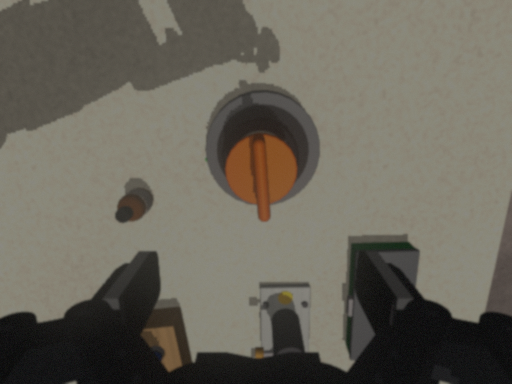

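```bash
python3 - <<'E'
from h import *
for p in [(258,137),(264,215)]: print(atz('w1',p,.179))
print('cap',atz('w1',(261,169),.134))
print('stand top',atz('w1',(263,143),.04))
print('+y',tri([('scene0',(410.5,132.5)),('top0',(73.5,167.5)),('w1',(258.5,141))]))
print('-y',tri([('scene0',(388.5,138.5)),('w1',(264,214)),('top0',(105,168))]))
print(proj('w1',[.5736,.34,.179]), proj('scene0',[.5736,.34,.179]))
E
```

```text
[0.5732 0.3769 0.179 ]
[0.5786 0.3042 0.179 ]
cap [0.5763 0.3385 0.134 ]
stand top [0.5798 0.3524 0.04  ]
+y (array([0.5749, 0.3737, 0.1749]), [0.0022, 0.0012, 0.0015])
-y (array([0.5799, 0.3022, 0.1729]), [0.0038, 0.0014, 0.0043])
[258.5 177.9] [398.9 133.4]
```

Bar ends measured at about (0.575,0.374) and (0.579,0.303), z ≈ 0.175–0.179. That matches the text, so I'm descending.

```bash
python3 -m creep '[{"dx":0.006,"dy":-0.002,"dz":-0.2,"wx":0,"wy":0,"wz":0.023},{"dx":0.006,"dy":-0.002,"dz":-0.3,"wx":0,"wy":0,"wz":0.023},{"dx":0.006,"dy":-0.002,"dz":-0.36,"wx":0,"wy":0,"wz":0.023},{"dx":0.006,"dy":-0.002,"dz":-0.4,"wx":0,"wy":0,"wz":0.023},{"dx":0.006,"dy":-0.002,"dz":-0.428,"wx":0,"wy":0,"wz":0.023},{"dx":0.006,"dy":-0.002,"dz":-0.428,"wx":0,"wy":0,"wz":0.023},{"dx":0.006,"dy":-0.002,"dz":-0.428,"wx":0,"wy":0,"wz":0.023}]' 1
python3 - <<'E'
from h import *
snap('wrist','w2'); st(); 
E
```

```text
t: 2.38
tool_pos: [0.5774, 0.3384, 0.1801]
tool_rot: [-0.024, 0.706, 0.024, 0.707]
force: [-0.5, 0.7, -0.2]
grip_width: 0.0857
t 2.42 pos [0.5775 0.3383 0.1801] zhead 3.8 x [ 0.001  0.001 -1.   ] F [ 0.3  0.9 -0.1] w 0.0853 q [ 0.43  0.62  1.52 -0.    1.    0.36]
```

View pics/w2.png

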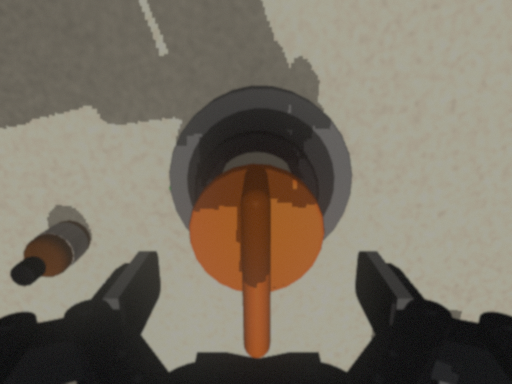

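The bar lies vertical in the picture (x≈257), centred between the jaws. Closing now.

```bash
python3 -m creep '[{"dx":0,"dy":0,"dz":0,"wx":0,"wy":0,"wz":0},{"dx":0,"dy":0,"dz":0,"wx":0,"wy":0,"wz":0},{"dx":0,"dy":0,"dz":0,"wx":0,"wy":0,"wz":0},{"dx":0,"dy":0,"dz":0,"wx":0,"wy":0,"wz":0},{"dx":0,"dy":0,"dz":0,"wx":0,"wy":0,"wz":0},{"dx":0,"dy":0,"dz":0,"wx":0,"wy":0,"wz":0},{"dx":0,"dy":0,"dz":0,"wx":0,"wy":0,"wz":0},{"dx":0,"dy":0,"dz":0,"wx":0,"wy":0,"wz":0}]' -1
python3 -m creep '[{"dx":0,"dy":0,"dz":0.03,"wx":0,"wy":0,"wz":0},{"dx":0,"dy":0,"dz":0.08,"wx":0,"wy":0,"wz":0},{"dx":0,"dy":0,"dz":0.15,"wx":0,"wy":0,"wz":0},{"dx":0,"dy":0,"dz":0.25,"wx":0,"wy":0,"wz":0},{"dx":0,"dy":0,"dz":0.35,"wx":0,"wy":0,"wz":0},{"dx":0,"dy":0,"dz":0.35,"wx":0,"wy":0,"wz":0}]'
python3 - <<'E'
from h import *
snap('wrist','w3');snap('scene','s3'); st(); plan([0.555,-0.3455,0.33])
E
```

```text
t: 3.42
tool_pos: [0.5771, 0.3382, 0.1792]
tool_rot: [-0.024, 0.707, 0.024, 0.707]
force: [-3.6, 0.2, 4.3]
grip_width: 0.0099
t: 4.18
tool_pos: [0.5778, 0.3384, 0.3221]
tool_rot: [-0.023, 0.705, 0.024, 0.709]
force: [0.9, 0.6, -7.6]
grip_width: 0.0098
t 4.28 pos [0.5768 0.3379 0.3178] zhead 3.8 x [-0.001 -0.001 -1.   ] F [ 0.2 -0.5 -5.6] w 0.0099 q [ 0.43  0.5   1.35 -0.    1.29  0.36]
shift units [-0.0545 -1.7085  0.0304] dist mm 683.8
```

View pics/w3.png

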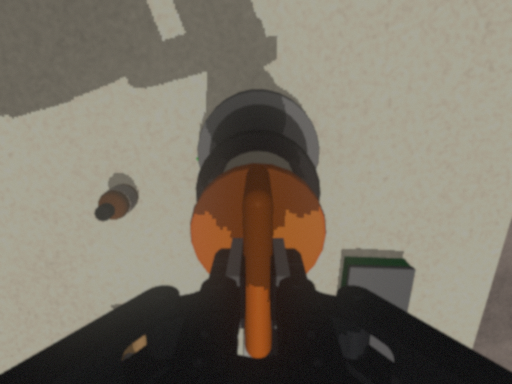

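View pics/s3.png

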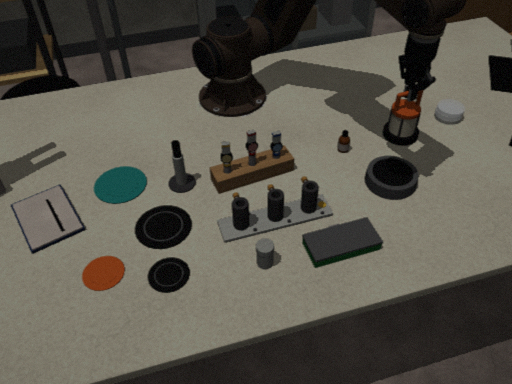

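The lamp is up and held level, about 0.18 m above the bench at its underside. Carrying it to the mat.

```bash
python3 -m creep '[{"dx":0,"dy":-0.04,"dz":0.04,"wx":0,"wy":0,"wz":0},{"dx":0,"dy":-0.12,"dz":0.04,"wx":0,"wy":0,"wz":0},{"dx":0,"dy":-0.22,"dz":0.04,"wx":0,"wy":0,"wz":0},{"dx":0,"dy":-0.32,"dz":0.04,"wx":0,"wy":0,"wz":0},{"dx":0,"dy":-0.42,"dz":0.04,"wx":0,"wy":0,"wz":0},{"dx":0,"dy":-0.52,"dz":0.04,"wx":0,"wy":0,"wz":0},{"dx":0,"dy":-0.62,"dz":0.04,"wx":0,"wy":0,"wz":0},{"dx":0,"dy":-0.72,"dz":0.04,"wx":0,"wy":0,"wz":0},{"dx":0,"dy":-0.82,"dz":0.04,"wx":0,"wy":0,"wz":0},{"dx":0,"dy":-0.9,"dz":0.04,"wx":0,"wy":0,"wz":0}]'
python3 -m creep '[{"dx":0,"dy":-0.1,"dz":0,"wx":0,"wy":0,"wz":0},{"dx":-0.02,"dy":-0.2,"dz":0,"wx":0,"wy":0,"wz":0},{"dx":-0.04,"dy":-0.3,"dz":0,"wx":0,"wy":0,"wz":0},{"dx":-0.055,"dy":-0.4,"dz":0,"wx":0,"wy":0,"wz":0},{"dx":-0.055,"dy":-0.5,"dz":0,"wx":0,"wy":0,"wz":0},{"dx":-0.055,"dy":-0.6,"dz":0,"wx":0,"wy":0,"wz":0},{"dx":-0.055,"dy":-0.7,"dz":0,"wx":0,"wy":0,"wz":0},{"dx":-0.055,"dy":-0.77,"dz":0,"wx":0,"wy":0,"wz":0},{"dx":-0.055,"dy":-0.81,"dz":0,"wx":0,"wy":0,"wz":0},{"dx":-0.055,"dy":-0.81,"dz":0,"wx":0,"wy":0,"wz":0}]'
python3 - <<'E'
from h import *
snap('wrist','w4');snap('scene','s4');snap('top','t4'); st(); plan([0.555,-0.3455,0.33])
E
```

```text
t: 5.52
tool_pos: [0.5765, -0.0243, 0.335]
tool_rot: [-0.023, 0.707, 0.023, 0.706]
force: [0.8, 0.5, -6.4]
grip_width: 0.0101
t: 6.78
tool_pos: [0.555, -0.3463, 0.3348]
tool_rot: [-0.023, 0.707, 0.023, 0.707]
force: [-0.6, 0.6, -5.5]
grip_width: 0.0103
t 6.92 pos [ 0.5553 -0.3447  0.3352] zhead 3.9 x [ 0.  0. -1.] F [ 0.4  0.  -6.2] w 0.0102 q [-0.66  0.47  1.37  0.    1.31 -0.72]
shift units [-0.0008 -0.0021 -0.0131] dist mm 5.3
```

View pics/w4.png

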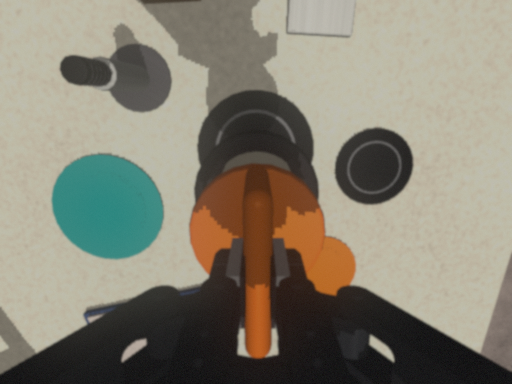

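View pics/s4.png

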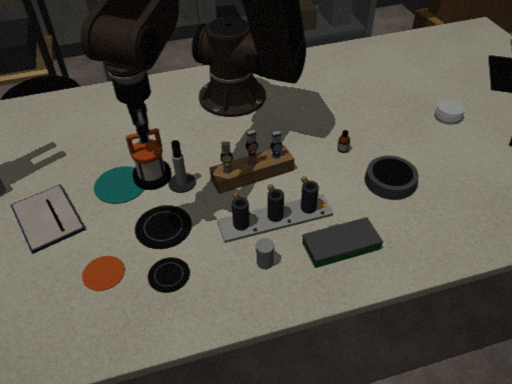

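```bash
python3 - <<'E'
from h import *
print(atz('w4',(199,143),.004),atz('w4',(313,143),.004),atz('w4',(256,91),.004), proj('w4',[.555,-.3455,.004]),proj('w4',[.555,-.2655,.004]))
print(proj('scene0',[.555,-.3455,.004]),proj('top0',[.555,-.3455,.004]))
E
python3 -m creep '[{"dx":0,"dy":0,"dz":-0.06,"wx":0,"wy":0,"wz":0},{"dx":0,"dy":0,"dz":-0.14,"wx":0,"wy":0,"wz":0},{"dx":0,"dy":0,"dz":-0.22,"wx":0,"wy":0,"wz":0},{"dx":0,"dy":0,"dz":-0.3,"wx":0,"wy":0,"wz":0},{"dx":0,"dy":0,"dz":-0.37,"wx":0,"wy":0,"wz":0},{"dx":0,"dy":0,"dz":-0.42,"wx":0,"wy":0,"wz":0},{"dx":0,"dy":0,"dz":-0.45,"wx":0,"wy":0,"wz":0},{"dx":0,"dy":0,"dz":-0.46,"wx":0,"wy":0,"wz":0},{"dx":0,"dy":0,"dz":-0.47,"wx":0,"wy":0,"wz":0},{"dx":0,"dy":0,"dz":-0.47,"wx":0,"wy":0,"wz":0}]'
```

```text
[ 0.4742 -0.3418  0.004 ] [ 0.6286 -0.3315  0.004 ] [ 0.547  -0.2694  0.004 ] [258.2 149.6] [262.3  88.3]
[162.7 225.9] [352.8 210.1]
t: 8.18
tool_pos: [0.5553, -0.3459, 0.1475]
tool_rot: [-0.024, 0.707, 0.024, 0.707]
force: [0.3, 0.6, -6.3]
grip_width: 0.01
```

```bash
python3 -m creep '[{"dx":0,"dy":0,"dz":-0.004,"wx":0,"wy":0,"wz":0},{"dx":0,"dy":0,"dz":-0.008,"wx":0,"wy":0,"wz":0},{"dx":0,"dy":0,"dz":-0.01,"wx":0,"wy":0,"wz":0},{"dx":0,"dy":0,"dz":-0.01,"wx":0,"wy":0,"wz":0}]'
```

```text
t: 8.68
tool_pos: [0.5552, -0.3459, 0.1434]
tool_rot: [-0.024, 0.707, 0.024, 0.707]
force: [-1.4, 0.2, -2.7]
grip_width: 0.0102
```

Contact: part of the weight is off the wrist. Releasing and backing up.

```bash
python3 -m creep '[{"dx":0,"dy":0,"dz":-0.001,"wx":0,"wy":0,"wz":0},{"dx":0,"dy":0,"dz":-0.001,"wx":0,"wy":0,"wz":0},{"dx":0,"dy":0,"dz":0,"wx":0,"wy":0,"wz":0},{"dx":0,"dy":0,"dz":0,"wx":0,"wy":0,"wz":0},{"dx":0,"dy":0,"dz":0,"wx":0,"wy":0,"wz":0},{"dx":0,"dy":0,"dz":0,"wx":0,"wy":0,"wz":0},{"dx":0,"dy":0,"dz":0,"wx":0,"wy":0,"wz":0}]' 1
python3 -m creep '[{"dx":0,"dy":0,"dz":0.05,"wx":0,"wy":0,"wz":0},{"dx":0,"dy":0,"dz":0.15,"wx":0,"wy":0,"wz":0},{"dx":0,"dy":0,"dz":0.25,"wx":0,"wy":0,"wz":0},{"dx":0,"dy":0,"dz":0.4,"wx":0,"wy":0,"wz":0},{"dx":0,"dy":0,"dz":0.5,"wx":0,"wy":0,"wz":0},{"dx":0,"dy":0,"dz":0.5,"wx":0,"wy":0,"wz":0}]'
python3 - <<'E'
from h import *
snap('wrist','w5');snap('scene','s5'); st(); plan([0.392,-0.263,0.3])
E
```

```text
t: 9.55
tool_pos: [0.5552, -0.3459, 0.1431]
tool_rot: [-0.024, 0.707, 0.024, 0.707]
force: [-0.2, 0.1, -0.5]
grip_width: 0.0851
t: 10.3
tool_pos: [0.5556, -0.3461, 0.3467]
tool_rot: [-0.025, 0.705, 0.022, 0.708]
force: [0.6, -0.6, -1.3]
grip_width: 0.0853
t 10.4 pos [ 0.555  -0.3457  0.3427] zhead 3.8 x [-0.  0. -1.] F [ 0.8 -0.5 -0.5] w 0.0857 q [-0.66  0.46  1.35  0.    1.32 -0.73]
shift units [-0.4074  0.2068 -0.1067] dist mm 187.7
```

View pics/w5.png

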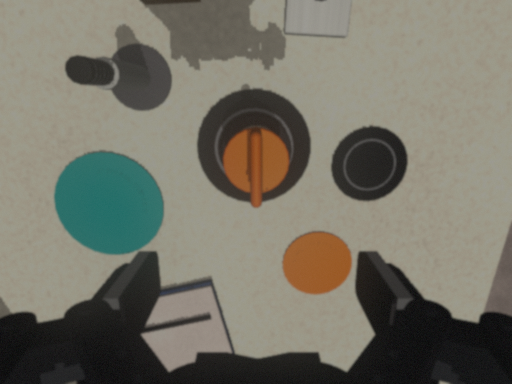

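View pics/s5.png

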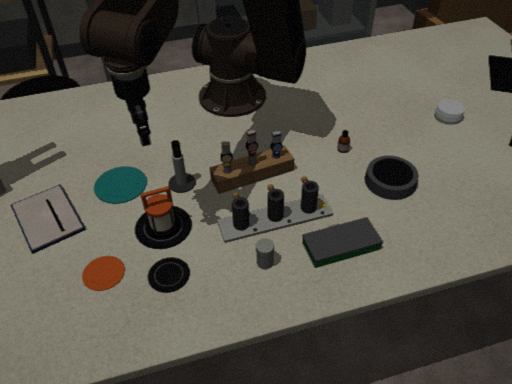

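```bash
python3 - <<'E'
from h import *
print('mat',[atz('w5',p,.004) for p in [(198,144),(311,144),(254,88),(254,202)]])
print('cap',atz('w5',(256,160.5),.098))
# rod/stand: tube rim, handle top
print('foot c',atz('w5',(139,77),.01))
print('rod top w5,top0',tri([('w5',(73,69)),('top0',(180+622/4,140+496/4)),('scene0',(130+182/4,115+105/4))]))
E
python3 - <<'E'
import cv2
a=cv2.imread('pics/w5.png')[20:130,40:190]; a=cv2.convertScaleAbs(a,alpha=1.8)
cv2.imwrite('pics/c5.png',cv2.resize(a,None,fx=5,fy=5,interpolation=2))
E
```

```text
mat [array([ 0.4734, -0.3463,  0.004 ]), array([ 0.6306, -0.3358,  0.004 ]), array([ 0.5464, -0.2668,  0.004 ]), array([ 0.5567, -0.426 ,  0.004 ])]
cap [ 0.5542 -0.3458  0.098 ]
foot c [ 0.3966 -0.2634  0.01  ]
rod top w5,top0 (array([ 0.3953, -0.2637,  0.166 ]), [0.0025, 0.0037, 0.0049])
```

View pics/c5.png

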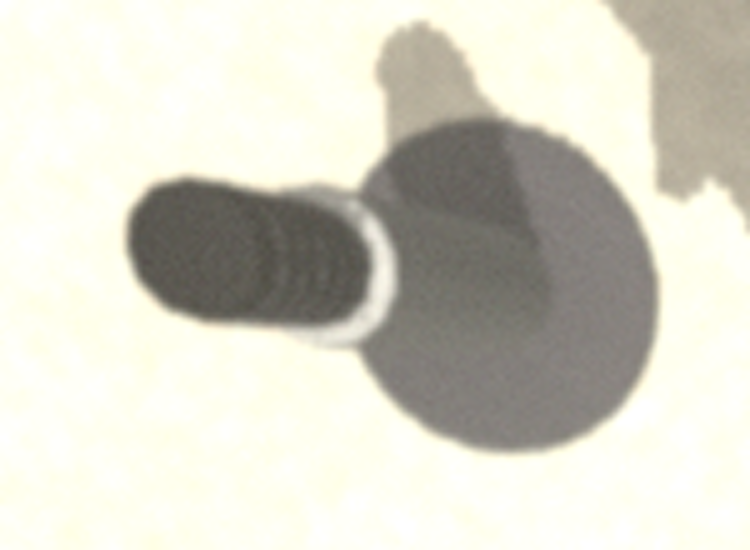

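```bash
python3 -m creep '[{"dx":-0.1,"dy":0.05,"dz":0,"wx":0,"wy":0,"wz":-0.02},{"dx":-0.25,"dy":0.13,"dz":-0.06,"wx":0,"wy":0,"wz":-0.02},{"dx":-0.35,"dy":0.18,"dz":-0.15,"wx":0,"wy":0,"wz":-0.02},{"dx":-0.399,"dy":0.206,"dz":-0.18,"wx":0,"wy":0,"wz":-0.02},{"dx":-0.399,"dy":0.206,"dz":-0.18,"wx":0,"wy":0,"wz":-0.02},{"dx":-0.399,"dy":0.206,"dz":-0.18,"wx":0,"wy":0,"wz":-0.02}]'
python3 - <<'E'
from h import *
snap('wrist','w6'); st(); print(proj('w6',[.3955,-.2635,.162]))
E
```

```text
t: 11.15
tool_pos: [0.3962, -0.2639, 0.2711]
tool_rot: [-0.001, 0.707, 0.001, 0.707]
force: [-0.5, -0.2, 0.6]
grip_width: 0.0854
t 11.2 pos [ 0.3964 -0.264   0.2712] zhead 0.2 x [ 0. -0. -1.] F [-0.2  0.2 -0.3] w 0.0853 q [-0.73  0.26  1.88  0.    1.   -0.73]
[257.7 197.8]
```

View pics/w6.png

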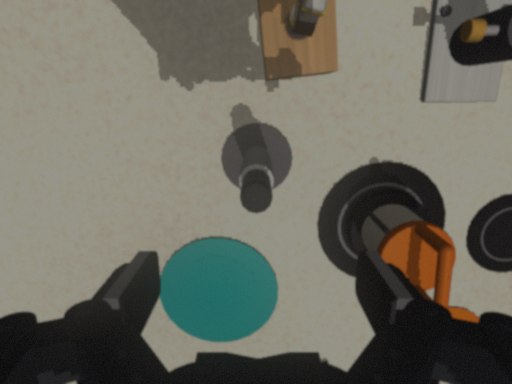

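The rod handle top is at (256,197), predicted (258,198), so the axis is confirmed. The lamp is clear of the fingers.

```bash
python3 -m creep '[{"dx":-0.003,"dy":0.001,"dz":-0.1,"wx":0,"wy":0,"wz":0},{"dx":-0.003,"dy":0.001,"dz":-0.2,"wx":0,"wy":0,"wz":0},{"dx":-0.003,"dy":0.001,"dz":-0.28,"wx":0,"wy":0,"wz":0},{"dx":-0.003,"dy":0.001,"dz":-0.325,"wx":0,"wy":0,"wz":0},{"dx":-0.003,"dy":0.001,"dz":-0.325,"wx":0,"wy":0,"wz":0},{"dx":-0.003,"dy":0.001,"dz":-0.325,"wx":0,"wy":0,"wz":0}]'
python3 -m creep '[{"dx":0,"dy":0,"dz":0,"wx":0,"wy":0,"wz":0},{"dx":0,"dy":0,"dz":0,"wx":0,"wy":0,"wz":0},{"dx":0,"dy":0,"dz":0,"wx":0,"wy":0,"wz":0},{"dx":0,"dy":0,"dz":0,"wx":0,"wy":0,"wz":0},{"dx":0,"dy":0,"dz":0,"wx":0,"wy":0,"wz":0},{"dx":0,"dy":0,"dz":0,"wx":0,"wy":0,"wz":0},{"dx":0,"dy":0,"dz":0,"wx":0,"wy":0,"wz":0},{"dx":0,"dy":0,"dz":0,"wx":0,"wy":0,"wz":0}]' -1
python3 - <<'E'
from h import *
snap('wrist','w7'); snap('scene','s7'); st()
E
```

```text
t: 11.95
tool_pos: [0.395, -0.2635, 0.1417]
tool_rot: [-0.002, 0.707, 0.001, 0.707]
force: [-0.3, 0.7, -0.1]
grip_width: 0.0853
t: 12.95
tool_pos: [0.3944, -0.2631, 0.1415]
tool_rot: [-0.002, 0.707, 0.001, 0.707]
force: [-0.9, 0.6, 5.5]
grip_width: 0.0226
t 13.05 pos [ 0.3944 -0.2631  0.1415] zhead 0.2 x [ 0. -0. -1.] F [-0.9  0.7  5.2] w 0.0227 q [-0.73  0.44  2.04  0.    0.66 -0.73]
```

View pics/w7.png

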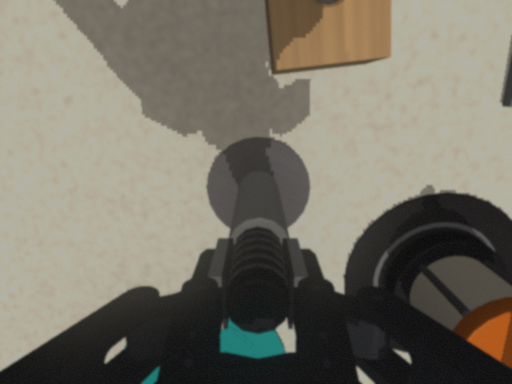

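```bash
python3 -m creep '[{"dx":0,"dy":0,"dz":0.05,"wx":0,"wy":0,"wz":0},{"dx":0,"dy":0,"dz":0.15,"wx":0,"wy":0,"wz":0},{"dx":0,"dy":0,"dz":0.25,"wx":0,"wy":0,"wz":0},{"dx":0,"dy":0,"dz":0.34,"wx":0,"wy":0,"wz":0},{"dx":0.02,"dy":0,"dz":0.4,"wx":0,"wy":0,"wz":0},{"dx":0.14,"dy":0.06,"dz":0.4,"wx":0,"wy":0,"wz":0},{"dx":0.25,"dy":0.12,"dz":0.4,"wx":0,"wy":0,"wz":0},{"dx":0.37,"dy":0.17,"dz":0.4,"wx":0,"wy":0,"wz":0},{"dx":0.45,"dy":0.2,"dz":0.4,"wx":0,"wy":0,"wz":0},{"dx":0.45,"dy":0.2,"dz":0.4,"wx":0,"wy":0,"wz":0}]'
python3 - <<'E'
from h import *
snap('wrist','w8'); snap('scene','s8'); st()
for s in ([0.617,0.063,.1],[0.617,-.0373,.1],[.619,-.1363,.1]): print(proj('w8',s))
E
```

```text
t: 14.3
tool_pos: [0.5757, -0.1819, 0.3002]
tool_rot: [-0.002, 0.707, 0.002, 0.707]
force: [-0.9, -0.0, -1.9]
grip_width: 0.0232
t 14.4 pos [ 0.574  -0.1829  0.3006] zhead 0.3 x [-0.001  0.    -1.   ] F [-0.3  1.1 -0.9] w 0.0225 q [-0.42  0.41  1.55 -0.    1.18 -0.42]
[ 313.7 -135. ]
[307.4   8.4]
[304.3 124.6]
```

View pics/w8.png

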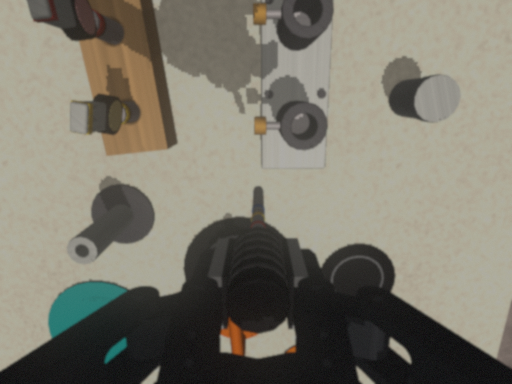

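View pics/s8.png

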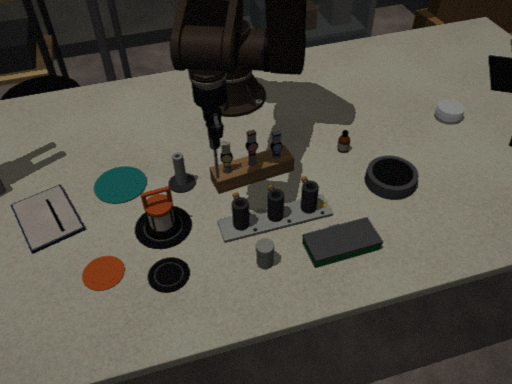

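The rod hangs straight (tip near (258,190)). Holder 3's rim is at (303,126) against a predicted (304,125). Moving toward holder 1 for a closer look.

```bash
python3 -m creep '[{"dx":0.06,"dy":0.08,"dz":0,"wx":0,"wy":0,"wz":0},{"dx":0.107,"dy":0.2,"dz":0,"wx":0,"wy":0,"wz":0},{"dx":0.107,"dy":0.32,"dz":0,"wx":0,"wy":0,"wz":0},{"dx":0.107,"dy":0.42,"dz":0,"wx":0,"wy":0,"wz":0},{"dx":0.107,"dy":0.457,"dz":0,"wx":0,"wy":0,"wz":0},{"dx":0.107,"dy":0.457,"dz":0,"wx":0,"wy":0,"wz":0},{"dx":0.107,"dy":0.457,"dz":0,"wx":0,"wy":0,"wz":0}]'
python3 - <<'E'
from h import *
snap('wrist','w9'); st()
for s in ([0.617,0.063,.1],[0.617,-.0373,.1],[.619,-.1363,.1]): print(proj('w9',s))
a=cv2.imread('pics/w9.png')[60:230,190:360]; a=cv2.convertScaleAbs(a,alpha=2)
cv2.imwrite('pics/c9.png',cv2.resize(a,None,fx=3.5,fy=3.5,interpolation=2))
a=cv2.imread('pics/w8.png')[0:200,220:360]; a=cv2.convertScaleAbs(a,alpha=2)
cv2.imwrite('pics/c8.png',cv2.resize(a,None,fx=3,fy=3,interpolation=2))
E
```

```text
t: 15.28
tool_pos: [0.6171, -0.0017, 0.3012]
tool_rot: [-0.001, 0.707, 0.001, 0.707]
force: [0.4, -0.3, -1.3]
grip_width: 0.0225
t 15.32 pos [ 0.6171 -0.0017  0.3011] zhead 0.2 x [ 0. -0. -1.] F [-0.3  0.  -1.6] w 0.0229 q [-0.11  0.44  1.51 -0.    1.19 -0.11]
[258.5 103.4]
[258.1 204.8]
[259.6 289.5]
```

View pics/c9.png

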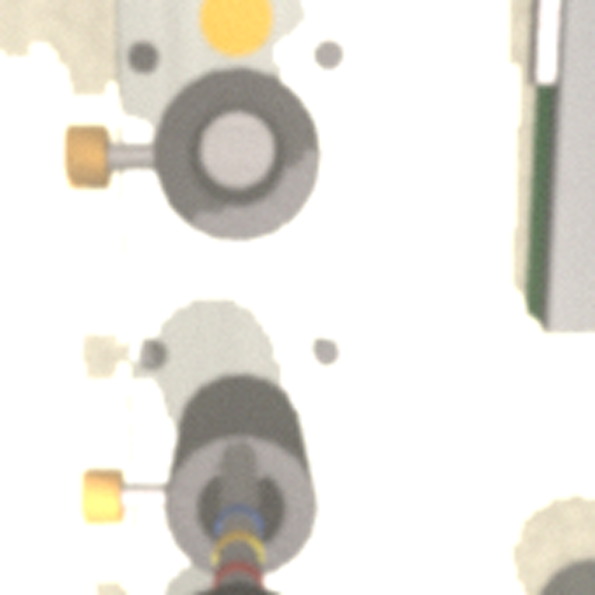

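View pics/c8.png

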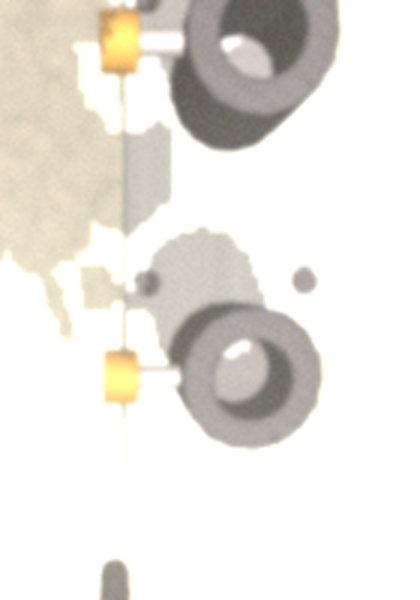

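```bash
python3 - <<'E'
from h import *
print('tip pred',proj('w9',[.6171,-.0017,.1666]))
print(atz('w9',(257.7,103.7),.1),atz('w9',(258.9,205.1),.1),atz('w8',(304,125),.1))
print('w8 tip',proj('w8',[.574,-.1829,.1666]))
plan([.6168,.063,.245])
E
```

```text
tip pred [258.6 189. ]
[0.6162 0.0627 0.1   ] [ 0.6178 -0.0376  0.1   ] [ 0.6187 -0.1367  0.1   ]
w8 tip [256.6 190.5]
shift units [-0.0008  0.1618 -0.1404] dist mm 85.7
```

Sockets found at s1 (0.6165,0.063), s2 (0.6177,-0.0375) and s3 (0.6188,-0.1366), spaced 100 mm. The rod tip agrees to 1–2 px. Probing holder 1.

```bash
python3 -m creep '[{"dx":0,"dy":0.1,"dz":-0.05,"wx":0,"wy":0,"wz":0},{"dx":-0.001,"dy":0.16,"dz":-0.1,"wx":0,"wy":0,"wz":0},{"dx":-0.001,"dy":0.162,"dz":-0.1,"wx":0,"wy":0,"wz":0},{"dx":-0.001,"dy":0.162,"dz":-0.1,"wx":0,"wy":0,"wz":0}]'
python3 - <<'E'
from h import *
snap('wrist','w10'); st(); 
a=cv2.imread('pics/w10.png')[100:300,180:340]; a=cv2.convertScaleAbs(a,alpha=2.5)
cv2.imwrite('pics/c10.png',cv2.resize(a,None,fx=3,fy=3,interpolation=2))
E
```

```text
t: 15.82
tool_pos: [0.6171, 0.0635, 0.2616]
tool_rot: [-0.001, 0.707, 0.001, 0.707]
force: [0.7, -0.1, -2.1]
grip_width: 0.0229
t 15.88 pos [0.6172 0.0633 0.2619] zhead 0.2 x [ 0.001 -0.    -1.   ] F [ 0.2  0.3 -2.2] w 0.0226 q [-0.    0.47  1.56 -0.    1.11 -0.01]
```

View pics/c10.png

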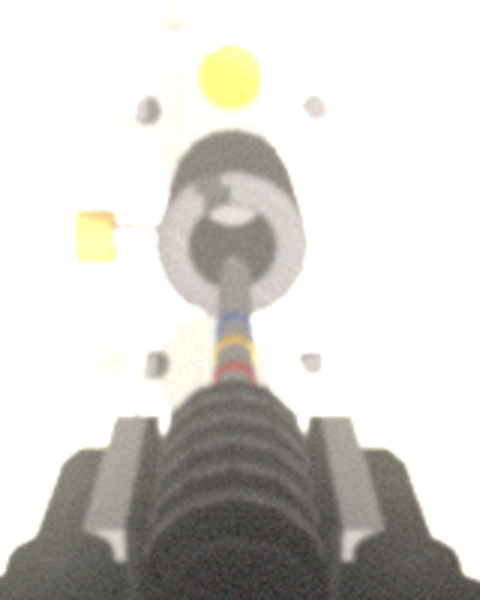

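The tip (232,262 in the crop) is over the bore. Lowering to just above the 50 mm level.

```bash
python3 -m creep '[{"dx":0,"dy":0,"dz":-0.05,"wx":0,"wy":0,"wz":0},{"dx":0,"dy":0,"dz":-0.1,"wx":0,"wy":0,"wz":0},{"dx":0,"dy":0,"dz":-0.14,"wx":0,"wy":0,"wz":0},{"dx":0,"dy":0,"dz":-0.17,"wx":0,"wy":0,"wz":0},{"dx":0,"dy":0,"dz":-0.18,"wx":0,"wy":0,"wz":0},{"dx":0,"dy":0,"dz":-0.18,"wx":0,"wy":0,"wz":0}]'
python3 -m creep '[{"dx":0,"dy":0,"dz":-0.005,"wx":0,"wy":0,"wz":0},{"dx":0,"dy":0,"dz":-0.01,"wx":0,"wy":0,"wz":0},{"dx":0,"dy":0,"dz":-0.01,"wx":0,"wy":0,"wz":0}]'
python3 -m creep '[{"dx":0,"dy":0,"dz":-0.004,"wx":0,"wy":0,"wz":0},{"dx":0,"dy":0,"dz":-0.004,"wx":0,"wy":0,"wz":0}]'
```

```text
t: 16.62
tool_pos: [0.6169, 0.0645, 0.1893]
tool_rot: [-0.001, 0.707, 0.001, 0.707]
force: [-0.4, -0.3, -1.2]
grip_width: 0.0228
t: 17.0
tool_pos: [0.6167, 0.0646, 0.1851]
tool_rot: [-0.002, 0.707, 0.002, 0.707]
force: [1.2, 0.5, -2.0]
grip_width: 0.0228
t: 17.25
tool_pos: [0.6167, 0.0646, 0.1834]
tool_rot: [-0.001, 0.707, 0.001, 0.707]
force: [-0.1, 0.4, -1.8]
grip_width: 0.0224
```

```bash
python3 -m creep '[{"dx":0,"dy":-0.003,"dz":-0.005,"wx":0,"wy":0,"wz":0},{"dx":0,"dy":-0.003,"dz":-0.008,"wx":0,"wy":0,"wz":0},{"dx":0,"dy":-0.003,"dz":-0.008,"wx":0,"wy":0,"wz":0}]'
python3 -m creep '[{"dx":0,"dy":0,"dz":-0.01,"wx":0,"wy":0,"wz":0},{"dx":0,"dy":0,"dz":-0.018,"wx":0,"wy":0,"wz":0},{"dx":0,"dy":0,"dz":-0.018,"wx":0,"wy":0,"wz":0}]'
python3 -m creep '[{"dx":0,"dy":0,"dz":-0.004,"wx":0,"wy":0,"wz":0},{"dx":0,"dy":0,"dz":-0.004,"wx":0,"wy":0,"wz":0}]'
python3 -m creep '[{"dx":0,"dy":0,"dz":-0.004,"wx":0,"wy":0,"wz":0},{"dx":0,"dy":0,"dz":-0.004,"wx":0,"wy":0,"wz":0}]'
```

```text
t: 17.62
tool_pos: [0.6167, 0.0633, 0.1802]
tool_rot: [-0.001, 0.707, 0.001, 0.707]
force: [0.1, -0.0, -1.7]
grip_width: 0.0227
t: 18.0
tool_pos: [0.6166, 0.0634, 0.1727]
tool_rot: [-0.002, 0.707, 0.002, 0.707]
force: [-0.0, 0.8, -0.9]
grip_width: 0.0224
t: 18.25
tool_pos: [0.6168, 0.0634, 0.1715]
tool_rot: [-0.002, 0.707, 0.001, 0.707]
force: [0.2, -0.7, -0.8]
grip_width: 0.0226
t: 18.5
tool_pos: [0.6167, 0.0634, 0.1698]
tool_rot: [-0.001, 0.707, 0.001, 0.707]
force: [1.1, -0.7, -0.7]
grip_width: 0.0221
```

```bash
python3 -m creep '[{"dx":0,"dy":0,"dz":-0.004,"wx":0,"wy":0,"wz":0},{"dx":0,"dy":0,"dz":-0.004,"wx":0,"wy":0,"wz":0}]'
python3 -m creep '[{"dx":0,"dy":0,"dz":-0.004,"wx":0,"wy":0,"wz":0},{"dx":0,"dy":0,"dz":-0.004,"wx":0,"wy":0,"wz":0}]'
```

```text
t: 18.75
tool_pos: [0.6167, 0.0634, 0.1682]
tool_rot: [-0.001, 0.707, 0.001, 0.707]
force: [-0.3, -0.3, -1.6]
grip_width: 0.0224
t: 19.0
tool_pos: [0.6167, 0.0634, 0.1666]
tool_rot: [-0.001, 0.707, 0.001, 0.707]
force: [1.5, -0.5, -1.6]
grip_width: 0.0228
```

```bash
python3 -m creep '[{"dx":0,"dy":0,"dz":-0.008,"wx":0,"wy":0,"wz":0},{"dx":0,"dy":0,"dz":-0.016,"wx":0,"wy":0,"wz":0},{"dx":0,"dy":0,"dz":-0.022,"wx":0,"wy":0,"wz":0},{"dx":0,"dy":0,"dz":-0.022,"wx":0,"wy":0,"wz":0}]'
python3 -m creep '[{"dx":0,"dy":0,"dz":-0.004,"wx":0,"wy":0,"wz":0},{"dx":0,"dy":0,"dz":-0.004,"wx":0,"wy":0,"wz":0}]'
python3 -m creep '[{"dx":0,"dy":0,"dz":-0.004,"wx":0,"wy":0,"wz":0},{"dx":0,"dy":0,"dz":-0.004,"wx":0,"wy":0,"wz":0}]'
```

```text
t: 19.5
tool_pos: [0.6167, 0.0634, 0.1577]
tool_rot: [-0.002, 0.707, 0.001, 0.707]
force: [-0.3, -0.0, -0.8]
grip_width: 0.0225
t: 19.75
tool_pos: [0.6168, 0.0634, 0.1563]
tool_rot: [-0.001, 0.707, 0.001, 0.707]
force: [-1.0, 0.1, -1.6]
grip_width: 0.0223
t: 20.0
tool_pos: [0.6168, 0.0634, 0.1547]
tool_rot: [-0.001, 0.707, 0.001, 0.707]
force: [-1.3, 0.6, -2.1]
grip_width: 0.0225
```

```bash
python3 -m creep '[{"dx":0,"dy":0,"dz":-0.003,"wx":0,"wy":0,"wz":0},{"dx":0,"dy":0,"dz":-0.003,"wx":0,"wy":0,"wz":0},{"dx":0,"dy":0,"dz":-0.003,"wx":0,"wy":0,"wz":0}]'
python3 - <<'E'
from h import *
snap('wrist','w11'); snap('scene','s11'); st()
a=cv2.imread('pics/s11.png')[150:250,230:350]; a=cv2.convertScaleAbs(a,alpha=2)
cv2.imwrite('pics/c11.png',cv2.resize(a,None,fx=5,fy=5,interpolation=2))
E
```

```text
t: 20.38
tool_pos: [0.617, 0.0634, 0.1545]
tool_rot: [-0.001, 0.707, 0.001, 0.708]
force: [-1.4, 0.3, 7.4]
grip_width: 0.0229
t 20.48 pos [0.617  0.0634 0.1545] zhead 0.2 x [ 0.001 -0.    -1.   ] F [-2.6  0.2  6.7] w 0.0226 q [-0.    0.59  1.67 -0.    0.88 -0.01]
```

View pics/c11.png

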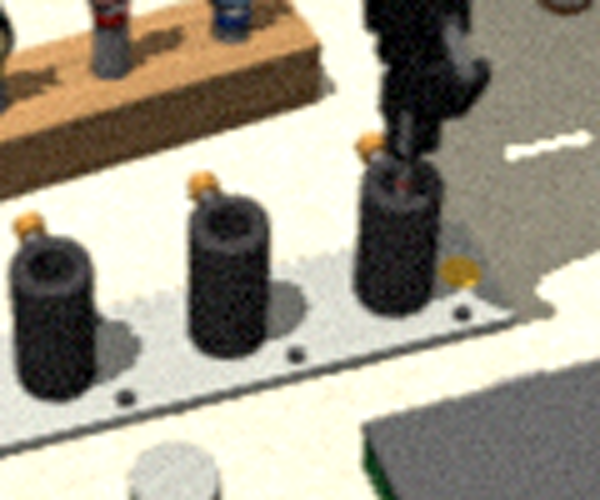

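View pics/w11.png

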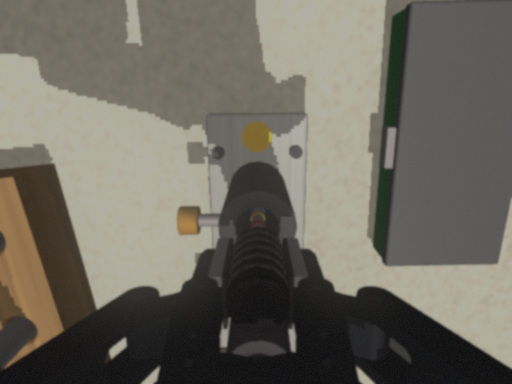

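The rod bottomed at TCP z=0.1545, so the tip is at 0.020 (80 mm). The red ring sits level with the rim, so holder 1 takes red. Next is holder 2.

```bash
python3 -m creep '[{"dx":0,"dy":0,"dz":0.1,"wx":0,"wy":0,"wz":0},{"dx":0,"dy":0,"dz":0.2,"wx":0,"wy":0,"wz":0},{"dx":0,"dy":0,"dz":0.28,"wx":0,"wy":0,"wz":0},{"dx":0,"dy":-0.02,"dz":0.28,"wx":0,"wy":0,"wz":0},{"dx":0.001,"dy":-0.12,"dz":0.28,"wx":0,"wy":0,"wz":0},{"dx":0.001,"dy":-0.22,"dz":0.28,"wx":0,"wy":0,"wz":0},{"dx":0.001,"dy":-0.252,"dz":0.28,"wx":0,"wy":0,"wz":0},{"dx":0.001,"dy":-0.252,"dz":0.28,"wx":0,"wy":0,"wz":0},{"dx":0.001,"dy":-0.252,"dz":0.28,"wx":0,"wy":0,"wz":0}]'
python3 - <<'E'
from h import *
snap('wrist','w12'); st(); 
a=cv2.imread('pics/w12.png')[100:300,180:340]; a=cv2.convertScaleAbs(a,alpha=2.5)
cv2.imwrite('pics/c12.png',cv2.resize(a,None,fx=3,fy=3,interpolation=2))
E
```

```text
t: 21.6
tool_pos: [0.6171, -0.0366, 0.2651]
tool_rot: [-0.002, 0.707, 0.002, 0.707]
force: [-0.3, -0.0, -1.1]
grip_width: 0.0227
t 21.65 pos [ 0.6171 -0.0364  0.2653] zhead 0.3 x [-0.  0. -1.] F [-0.1 -0.2 -0.8] w 0.0225 q [-0.17  0.47  1.56  0.    1.12 -0.17]
```

View pics/c12.png

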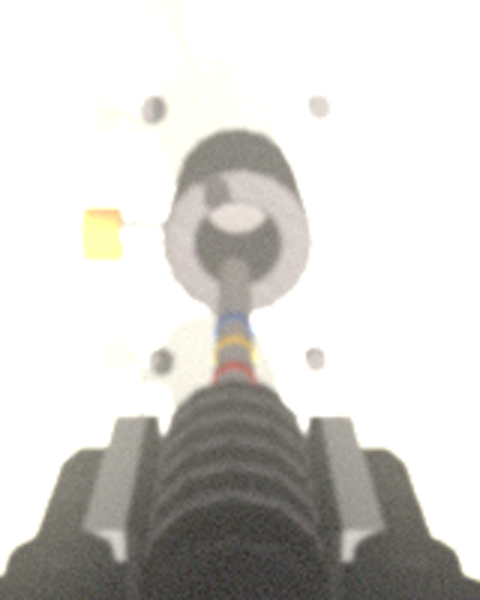

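```bash
python3 -m creep '[{"dx":0.003,"dy":-0.003,"dz":-0.06,"wx":0,"wy":0,"wz":0},{"dx":0.003,"dy":-0.003,"dz":-0.12,"wx":0,"wy":0,"wz":0},{"dx":0.003,"dy":-0.003,"dz":-0.16,"wx":0,"wy":0,"wz":0},{"dx":0.003,"dy":-0.003,"dz":-0.185,"wx":0,"wy":0,"wz":0},{"dx":0.003,"dy":-0.003,"dz":-0.193,"wx":0,"wy":0,"wz":0},{"dx":0.003,"dy":-0.003,"dz":-0.193,"wx":0,"wy":0,"wz":0}]'
python3 -m creep '[{"dx":0,"dy":0,"dz":-0.004,"wx":0,"wy":0,"wz":0},{"dx":0,"dy":0,"dz":-0.004,"wx":0,"wy":0,"wz":0}]'
python3 -m creep '[{"dx":0,"dy":0,"dz":-0.004,"wx":0,"wy":0,"wz":0},{"dx":0,"dy":0,"dz":-0.004,"wx":0,"wy":0,"wz":0}]'
python3 -m creep '[{"dx":0,"dy":0,"dz":-0.004,"wx":0,"wy":0,"wz":0},{"dx":0,"dy":0,"dz":-0.004,"wx":0,"wy":0,"wz":0}]'
```

```text
t: 22.4
tool_pos: [0.6186, -0.0386, 0.1887]
tool_rot: [-0.002, 0.707, 0.001, 0.707]
force: [-0.2, -0.1, -1.8]
grip_width: 0.0224
t: 22.65
tool_pos: [0.6184, -0.0387, 0.187]
tool_rot: [-0.002, 0.707, 0.001, 0.707]
force: [-0.4, 0.2, -1.8]
grip_width: 0.0226
t: 22.9
tool_pos: [0.6183, -0.0386, 0.185]
tool_rot: [-0.001, 0.707, 0.001, 0.707]
force: [0.3, 0.4, -1.2]
grip_width: 0.0226
t: 23.15
tool_pos: [0.6183, -0.0386, 0.1834]
tool_rot: [-0.001, 0.707, 0.001, 0.707]
force: [0.3, -0.6, -1.7]
grip_width: 0.0224
```

Not 50 here; continuing toward the 65 mm level (TCP ≈ 0.1695).

```bash
python3 -m creep '[{"dx":0,"dy":0.003,"dz":-0.01,"wx":0,"wy":0,"wz":0},{"dx":0,"dy":0.003,"dz":-0.02,"wx":0,"wy":0,"wz":0},{"dx":0,"dy":0.003,"dz":-0.027,"wx":0,"wy":0,"wz":0},{"dx":0,"dy":0.003,"dz":-0.027,"wx":0,"wy":0,"wz":0}]'
python3 -m creep '[{"dx":0,"dy":0,"dz":-0.004,"wx":0,"wy":0,"wz":0},{"dx":0,"dy":0,"dz":-0.004,"wx":0,"wy":0,"wz":0}]'
python3 -m creep '[{"dx":0,"dy":0,"dz":-0.004,"wx":0,"wy":0,"wz":0},{"dx":0,"dy":0,"dz":-0.004,"wx":0,"wy":0,"wz":0}]'
```

```text
t: 23.65
tool_pos: [0.6183, -0.0374, 0.1724]
tool_rot: [-0.001, 0.707, 0.002, 0.707]
force: [0.5, -0.1, -1.8]
grip_width: 0.023
t: 23.9
tool_pos: [0.6183, -0.0374, 0.1711]
tool_rot: [-0.001, 0.707, 0.001, 0.707]
force: [0.4, -0.0, -0.9]
grip_width: 0.0227
t: 24.15
tool_pos: [0.6184, -0.0375, 0.1696]
tool_rot: [-0.002, 0.707, 0.001, 0.707]
force: [0.1, -0.3, -0.1]
grip_width: 0.0225
```

```bash
python3 -m creep '[{"dx":0,"dy":0,"dz":-0.003,"wx":0,"wy":0,"wz":0},{"dx":0,"dy":0,"dz":-0.003,"wx":0,"wy":0,"wz":0},{"dx":0,"dy":0,"dz":-0.003,"wx":0,"wy":0,"wz":0}]'
python3 - <<'E'
from h import *
snap('wrist','w13'); snap('scene','s13'); st()
a=cv2.imread('pics/s13.png')[150:250,230:350]; a=cv2.convertScaleAbs(a,alpha=2)
cv2.imwrite('pics/c13.png',cv2.resize(a,None,fx=5,fy=5,interpolation=2))
E
```

```text
t: 24.52
tool_pos: [0.6186, -0.0375, 0.1694]
tool_rot: [-0.002, 0.707, 0.001, 0.708]
force: [-2.0, -0.2, 9.7]
grip_width: 0.0227
t 24.62 pos [ 0.6186 -0.0375  0.1694] zhead 0.2 x [ 0.001 -0.    -1.   ] F [-1.4 -0.4  9.4] w 0.0229 q [-0.17  0.57  1.66 -0.    0.91 -0.17]
```

View pics/c13.png

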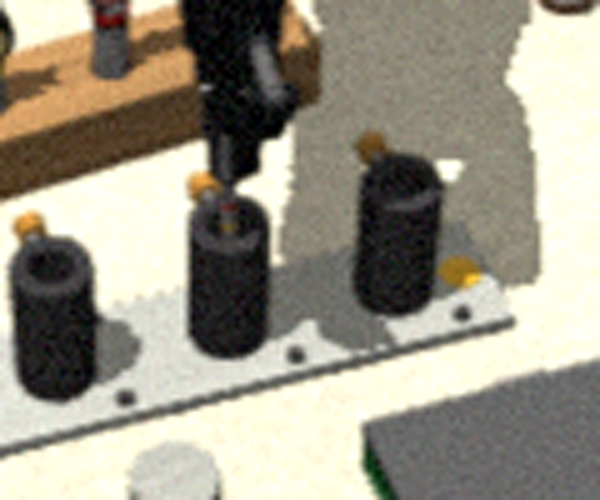

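Bottomed at 0.1694: the yellow ring is at the rim, so 65 mm and holder 2 takes yellow. Holder 3 should be 50 mm.

```bash
python3 -m creep '[{"dx":0,"dy":0,"dz":0.1,"wx":0,"wy":0,"wz":0},{"dx":0,"dy":0,"dz":0.2,"wx":0,"wy":0,"wz":0},{"dx":0,"dy":0,"dz":0.242,"wx":0,"wy":0,"wz":0},{"dx":0,"dy":-0.02,"dz":0.242,"wx":0,"wy":0,"wz":0},{"dx":0,"dy":-0.12,"dz":0.242,"wx":0,"wy":0,"wz":0},{"dx":0,"dy":-0.22,"dz":0.242,"wx":0,"wy":0,"wz":0},{"dx":0,"dy":-0.248,"dz":0.242,"wx":0,"wy":0,"wz":0},{"dx":0,"dy":-0.248,"dz":0.242,"wx":0,"wy":0,"wz":0},{"dx":0,"dy":-0.248,"dz":0.242,"wx":0,"wy":0,"wz":0}]'
python3 - <<'E'
from h import *
snap('wrist','w14'); st(); 
a=cv2.imread('pics/w14.png')[100:300,180:340]; a=cv2.convertScaleAbs(a,alpha=2.5)
cv2.imwrite('pics/c14.png',cv2.resize(a,None,fx=3,fy=3,interpolation=2))
E
```

```text
t: 25.75
tool_pos: [0.6182, -0.1358, 0.2645]
tool_rot: [-0.002, 0.707, 0.002, 0.707]
force: [0.0, 0.5, -1.1]
grip_width: 0.0226
t 25.8 pos [ 0.6183 -0.1357  0.2648] zhead 0.3 x [-0.  0. -1.] F [ 0.5  0.5 -0.8] w 0.0228 q [-0.32  0.49  1.52  0.    1.13 -0.33]
```

View pics/c14.png

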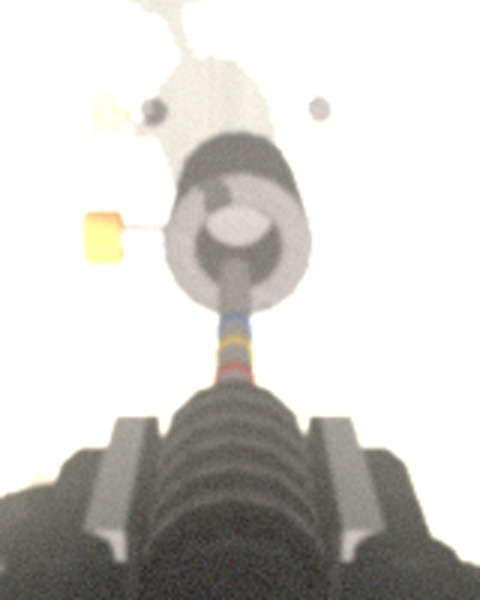

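Tip (234,262) over the bore (centre ≈ 238). Lowering to 0.188, then finely.

```bash
python3 -m creep '[{"dx":0.003,"dy":-0.001,"dz":-0.06,"wx":0,"wy":0,"wz":0},{"dx":0.003,"dy":-0.001,"dz":-0.12,"wx":0,"wy":0,"wz":0},{"dx":0.003,"dy":-0.001,"dz":-0.16,"wx":0,"wy":0,"wz":0},{"dx":0.003,"dy":-0.001,"dz":-0.183,"wx":0,"wy":0,"wz":0},{"dx":0.003,"dy":-0.001,"dz":-0.191,"wx":0,"wy":0,"wz":0},{"dx":0.003,"dy":-0.001,"dz":-0.191,"wx":0,"wy":0,"wz":0}]'
python3 -m creep '[{"dx":0,"dy":0,"dz":-0.004,"wx":0,"wy":0,"wz":0},{"dx":0,"dy":0,"dz":-0.004,"wx":0,"wy":0,"wz":0}]'
python3 -m creep '[{"dx":0,"dy":0,"dz":-0.004,"wx":0,"wy":0,"wz":0},{"dx":0,"dy":0,"dz":-0.004,"wx":0,"wy":0,"wz":0}]'
python3 -m creep '[{"dx":0,"dy":0,"dz":-0.003,"wx":0,"wy":0,"wz":0},{"dx":0,"dy":0,"dz":-0.003,"wx":0,"wy":0,"wz":0}]'
```

```text
t: 26.55
tool_pos: [0.6197, -0.137, 0.1891]
tool_rot: [-0.002, 0.707, 0.001, 0.707]
force: [-0.8, -0.4, -0.9]
grip_width: 0.0226
t: 26.8
tool_pos: [0.6196, -0.1371, 0.1874]
tool_rot: [-0.002, 0.707, 0.001, 0.707]
force: [0.6, -0.4, -2.0]
grip_width: 0.0227
t: 27.05
tool_pos: [0.6195, -0.137, 0.1855]
tool_rot: [-0.001, 0.707, 0.001, 0.707]
force: [-0.0, 0.6, -1.6]
grip_width: 0.0228
t: 27.3
tool_pos: [0.6196, -0.1371, 0.1846]
tool_rot: [-0.002, 0.707, 0.001, 0.707]
force: [0.0, 0.1, 0.9]
grip_width: 0.0226
```

```bash
python3 -m creep '[{"dx":0,"dy":0,"dz":-0.003,"wx":0,"wy":0,"wz":0},{"dx":0,"dy":0,"dz":-0.003,"wx":0,"wy":0,"wz":0},{"dx":0,"dy":0,"dz":-0.003,"wx":0,"wy":0,"wz":0}]'
python3 -m creep '[{"dx":0,"dy":0,"dz":0.1,"wx":0,"wy":0,"wz":0},{"dx":0,"dy":0,"dz":0.2,"wx":0,"wy":0,"wz":0},{"dx":-0.05,"dy":-0.04,"dz":0.29,"wx":0,"wy":0,"wz":0},{"dx":-0.15,"dy":-0.1,"dz":0.29,"wx":0,"wy":0,"wz":0},{"dx":-0.27,"dy":-0.16,"dz":0.29,"wx":0,"wy":0,"wz":0},{"dx":-0.39,"dy":-0.22,"dz":0.29,"wx":0,"wy":0,"wz":0},{"dx":-0.5,"dy":-0.28,"dz":0.29,"wx":0,"wy":0,"wz":0},{"dx":-0.562,"dy":-0.316,"dz":0.29,"wx":0,"wy":0,"wz":0},{"dx":-0.562,"dy":-0.316,"dz":0.29,"wx":0,"wy":0,"wz":0},{"dx":-0.562,"dy":-0.316,"dz":0.29,"wx":0,"wy":0,"wz":0}]'
python3 - <<'E'
from h import *
snap('wrist','w15'); snap('scene','s15'); st(); plan([.3944,-.2631,.26],0.2)
a=cv2.imread('pics/w15.png')[80:300,180:340]; a=cv2.convertScaleAbs(a,alpha=2.5)
cv2.imwrite('pics/c15.png',cv2.resize(a,None,fx=2.7,fy=2.7,interpolation=2))
E
```

```text
t: 27.68
tool_pos: [0.6198, -0.1372, 0.1844]
tool_rot: [-0.002, 0.707, 0.001, 0.708]
force: [-1.4, -0.0, 10.5]
grip_width: 0.0231
t: 28.92
tool_pos: [0.3951, -0.2634, 0.2991]
tool_rot: [-0.001, 0.707, 0.001, 0.707]
force: [-0.0, -0.5, -1.1]
grip_width: 0.0227
t 29.02 pos [ 0.3954 -0.2631  0.299 ] zhead 0.3 x [ 0.  0. -1.] F [ 1.1  0.5 -1.2] w 0.0228 q [-0.73  0.22  1.85  0.    1.07 -0.73]
shift units [-0.0024 -0.0001 -0.0975] dist mm 39.0
 turn units [-0.      0.     -0.0005] deg [-0.   0.  -0.1]
 turn units [-1.000e-04 -1.000e-04  9.995e-01] deg [ -0.   -0.  179.9]
```

View pics/c15.png

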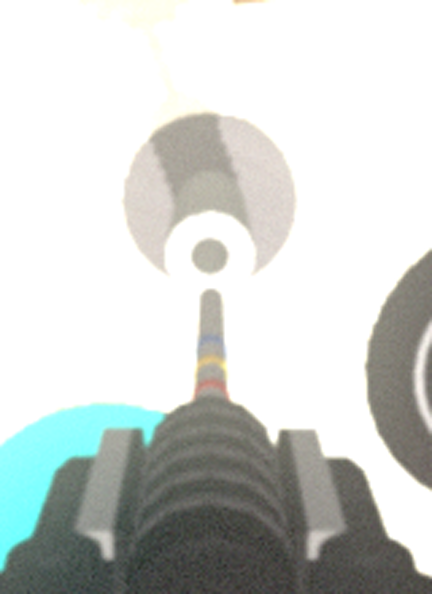

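View pics/s15.png

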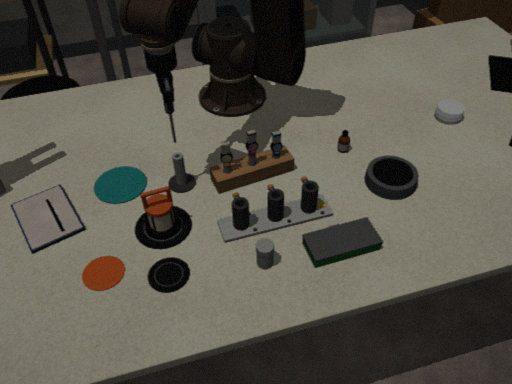

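Holder 3 bottomed at 50 mm (TCP 0.1844). The rod is in line with the stand's bore: both are at x=210 in the crop. Lowering it.

```bash
python3 -m creep '[{"dx":-0.001,"dy":0,"dz":-0.05,"wx":0,"wy":0,"wz":0},{"dx":-0.001,"dy":0,"dz":-0.1,"wx":0,"wy":0,"wz":0},{"dx":-0.001,"dy":0,"dz":-0.13,"wx":0,"wy":0,"wz":0},{"dx":-0.001,"dy":0,"dz":-0.15,"wx":0,"wy":0,"wz":0},{"dx":-0.001,"dy":0,"dz":-0.15,"wx":0,"wy":0,"wz":0}]'
python3 - <<'E'
from h import *
snap('scene','s16'); snap('wrist','w16'); st()
a=cv2.imread('pics/s16.png')[90:210,120:220]; a=cv2.convertScaleAbs(a,alpha=2)
cv2.imwrite('pics/c16.png',cv2.resize(a,None,fx=4,fy=4,interpolation=2))
E
```

```text
t: 29.65
tool_pos: [0.3945, -0.2633, 0.2389]
tool_rot: [-0.001, 0.707, 0.002, 0.707]
force: [-0.1, 0.1, -0.5]
grip_width: 0.023
t 29.75 pos [ 0.3946 -0.2636  0.2395] zhead 0.2 x [ 0.001 -0.    -1.   ] F [ 0.5 -0.2 -0.7] w 0.023 q [-0.73  0.29  1.93  0.    0.92 -0.73]
```

View pics/c16.png

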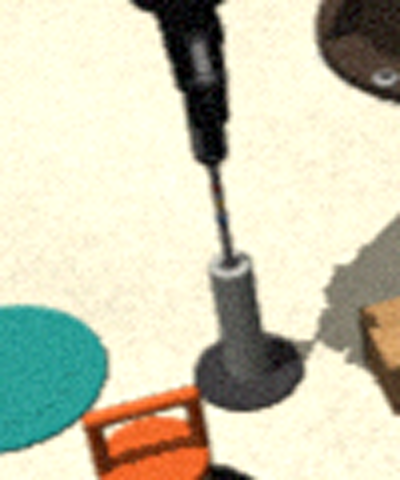

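The rod tip is in the tube (230,262 in the crop) with no force. Lowering the rest of the way.

```bash
python3 -m creep '[{"dx":0,"dy":0,"dz":-0.05,"wx":0,"wy":0,"wz":0},{"dx":0,"dy":0,"dz":-0.1,"wx":0,"wy":0,"wz":0},{"dx":0,"dy":0,"dz":-0.15,"wx":0,"wy":0,"wz":0},{"dx":0,"dy":0,"dz":-0.19,"wx":0,"wy":0,"wz":0},{"dx":0,"dy":0,"dz":-0.22,"wx":0,"wy":0,"wz":0},{"dx":0,"dy":0,"dz":-0.235,"wx":0,"wy":0,"wz":0},{"dx":0,"dy":0,"dz":-0.24,"wx":0,"wy":0,"wz":0},{"dx":0,"dy":0,"dz":-0.24,"wx":0,"wy":0,"wz":0}]'
python3 -m creep '[{"dx":0,"dy":0,"dz":-0.003,"wx":0,"wy":0,"wz":0},{"dx":0,"dy":0,"dz":-0.003,"wx":0,"wy":0,"wz":0}]'
```

```text
t: 30.75
tool_pos: [0.3945, -0.2635, 0.1434]
tool_rot: [-0.002, 0.707, 0.001, 0.707]
force: [0.0, -0.4, -0.5]
grip_width: 0.0227
t: 31.0
tool_pos: [0.3944, -0.2635, 0.1421]
tool_rot: [-0.002, 0.707, 0.001, 0.707]
force: [0.6, 1.1, -1.8]
grip_width: 0.0229
```

```bash
python3 -m creep '[{"dx":0,"dy":0,"dz":-0.002,"wx":0,"wy":0,"wz":0},{"dx":0,"dy":0,"dz":-0.002,"wx":0,"wy":0,"wz":0}]'
python3 -m creep '[{"dx":0,"dy":0,"dz":0,"wx":0,"wy":0,"wz":0},{"dx":0,"dy":0,"dz":0,"wx":0,"wy":0,"wz":0},{"dx":0,"dy":0,"dz":0,"wx":0,"wy":0,"wz":0},{"dx":0,"dy":0,"dz":0,"wx":0,"wy":0,"wz":0},{"dx":0,"dy":0,"dz":0,"wx":0,"wy":0,"wz":0},{"dx":0,"dy":0,"dz":0,"wx":0,"wy":0,"wz":0},{"dx":0,"dy":0,"dz":0,"wx":0,"wy":0,"wz":0}]' 1
python3 -m creep '[{"dx":0,"dy":0,"dz":0.06,"wx":0,"wy":0,"wz":0},{"dx":0,"dy":0,"dz":0.16,"wx":0,"wy":0,"wz":0},{"dx":0,"dy":0,"dz":0.28,"wx":0,"wy":0,"wz":0},{"dx":0,"dy":0,"dz":0.4,"wx":0,"wy":0,"wz":0},{"dx":0.03,"dy":0.1,"dz":0.48,"wx":0,"wy":0,"wz":0},{"dx":0.06,"dy":0.16,"dz":0.5,"wx":0,"wy":0,"wz":0},{"dx":0.08,"dy":0.2,"dz":0.5,"wx":0,"wy":0,"wz":0},{"dx":0.08,"dy":0.2,"dz":0.5,"wx":0,"wy":0,"wz":0}]'
python3 - <<'E'
from h import *
snap('wrist','w17'); snap('scene','s17'); snap('top','t17'); st()
a=cv2.imread('pics/s17.png')[115:265,130:330]; a=cv2.convertScaleAbs(a,alpha=1.8)
cv2.imwrite('pics/c17.png',cv2.resize(a,None,fx=4,fy=4,interpolation=2))
E
```

```text
t: 31.25
tool_pos: [0.3944, -0.2635, 0.1415]
tool_rot: [-0.002, 0.707, 0.001, 0.707]
force: [-1.1, 0.8, 5.3]
grip_width: 0.0229
t: 32.12
tool_pos: [0.3944, -0.2634, 0.1411]
tool_rot: [-0.001, 0.707, 0.001, 0.707]
force: [-0.1, 0.7, 0.2]
grip_width: 0.0856
t: 33.12
tool_pos: [0.4265, -0.1827, 0.3412]
tool_rot: [-0.002, 0.707, 0.002, 0.707]
force: [-0.1, -0.1, -0.6]
grip_width: 0.0857
t 33.27 pos [ 0.4261 -0.1839  0.3409] zhead 0.2 x [-0.  0. -1.] F [-0.5 -0.4  0. ] w 0.0855 q [-0.55  0.17  1.8  -0.    1.18 -0.55]
```

View pics/c17.png

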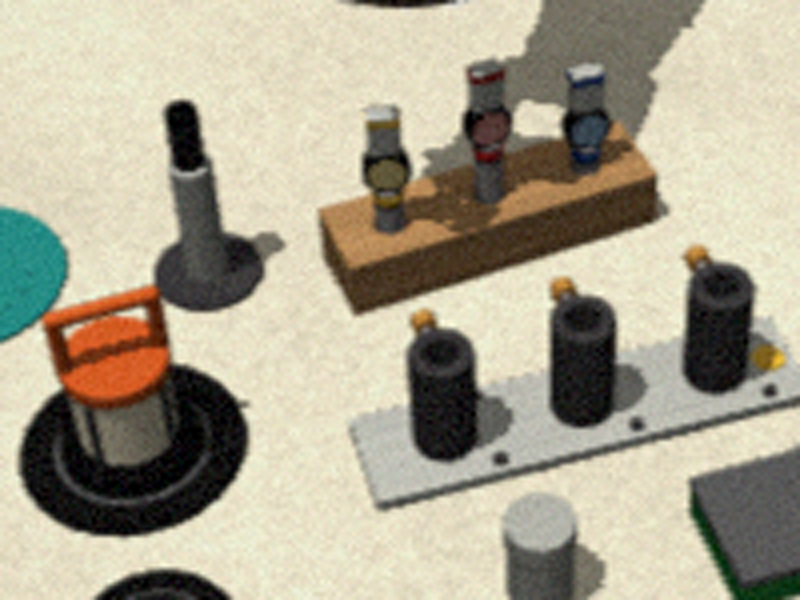

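View pics/w17.png

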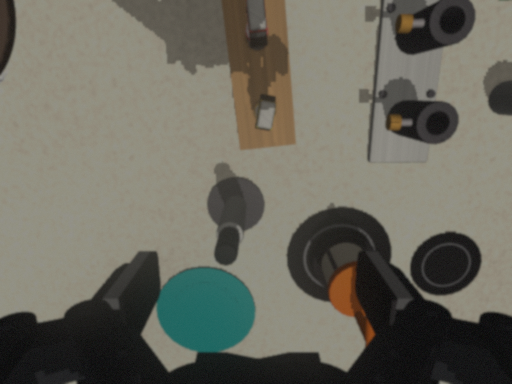

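The rod is back on the rim, the lamp is on the mat, and the rack hasn't moved. Now the tabs from above the rack.

```bash
python3 -m creep '[{"dx":0,"dy":0.1,"dz":-0.05,"wx":0,"wy":0,"wz":0},{"dx":0,"dy":0.24,"dz":-0.05,"wx":0,"wy":0,"wz":0},{"dx":0,"dy":0.27,"dz":-0.05,"wx":0,"wy":0,"wz":0},{"dx":0,"dy":0.27,"dz":-0.05,"wx":0,"wy":0,"wz":0},{"dx":0,"dy":0.27,"dz":-0.05,"wx":0,"wy":0,"wz":0}]' -0.2
python3 - <<'E'
from h import *
snap('wrist','w18'); st()
a=cv2.imread('pics/w18.png')[0:300,130:400]; a=cv2.convertScaleAbs(a,alpha=1.8)
cv2.imwrite('pics/c18.png',cv2.resize(a,None,fx=2,fy=2,interpolation=2))
E
```

```text
t: 33.9
tool_pos: [0.4265, -0.0765, 0.3211]
tool_rot: [-0.001, 0.707, 0.001, 0.707]
force: [0.7, -0.4, 0.4]
grip_width: 0.0345
t 33.95 pos [ 0.4265 -0.0765  0.3211] zhead 0.2 x [ 0. -0. -1.] F [-0.  -0.6  0.4] w 0.034 q [-0.33  0.13  1.9  -0.    1.11 -0.33]
```

View pics/c18.png

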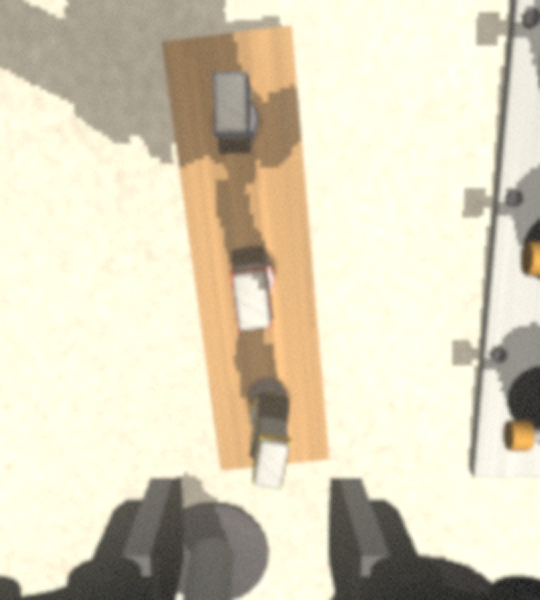

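```bash
python3 - <<'E'
from h import *
f=lambda p:(130+p[0]/2,p[1]/2)
for n,z,c,a,b in [('blue',.141,(233,102.5),(231,72),(235,133)),('red',.171,(252.5,299),(251.5,269),(253.5,328.5)),('yellow',.156,(271,462),(274,437),(268,487))]:
    A=atz('w18',f(a),z);B=atz('w18',f(b),z);d=A-B
    print(n,atz('w18',f(c),z),'len',np.linalg.norm(d[:2]).round(4),'yhead',np.degrees(np.arctan2(d[1],d[0])).round(1))
top={'blue':(122,428),'red':(252,420),'yellow':(384,417)};sc={'blue':(586,71),'red':(486,67),'yellow':(382,112)}
w={'blue':(233,102.5),'red':(252.5,299),'yellow':(271,462)}
for n in top: print(n,tri([('w18',f(w[n])),('scene0',(130+sc[n][0]/4,115+sc[n][1]/4)),('top0',(180+top[n][0]/4,140+top[n][1]/4))]))
for p in [(164,42),(291,28),(327,459),(222,469)]: print('rack',atz('w18',f(p),.05))
E
```

```text
blue [0.4161 0.0309 0.141 ] len 0.0238 yhead 93.9
red [ 0.4246 -0.0473  0.171 ] len 0.0246 yhead 92.1
yellow [ 0.4334 -0.1259  0.156 ] len 0.0253 yhead 84.3
blue (array([0.4151, 0.0317, 0.1357]), [0.0008, 0.0031, 0.0032])
red (array([ 0.424 , -0.0475,  0.1661]), [0.0008, 0.0034, 0.0032])
yellow (array([ 0.4328, -0.1263,  0.1523]), [0.0012, 0.0025, 0.002])
rack [0.3767 0.0711 0.05  ]
rack [0.4444 0.0781 0.05  ]
rack [ 0.472  -0.1685  0.05  ]
rack [ 0.4051 -0.1756  0.05  ]
```

Rack holes and tabs agree: blue (0.416,0.031), red (0.4246,-0.0475) and yellow (0.433,-0.126), with jaw headings of +4, +2 and −6°. Starting with yellow, for holder 2.

```bash
python3 -m creep '[{"dx":0.01,"dy":-0.06,"dz":-0.1,"wx":0,"wy":0,"wz":-0.034},{"dx":0.017,"dy":-0.1235,"dz":-0.2,"wx":0,"wy":0,"wz":-0.034},{"dx":0.017,"dy":-0.1235,"dz":-0.25,"wx":0,"wy":0,"wz":-0.034},{"dx":0.017,"dy":-0.1235,"dz":-0.25,"wx":0,"wy":0,"wz":-0.034},{"dx":0.017,"dy":-0.1235,"dz":-0.25,"wx":0,"wy":0,"wz":-0.034}]'
python3 - <<'E'
from h import *
snap('wrist','w19'); st(); print(proj('w19',[.4334,-.1259,.156]))
a=cv2.imread('pics/w19.png')[100:350,130:390]; a=cv2.convertScaleAbs(a,alpha=1.8)
cv2.imwrite('pics/c19.png',cv2.resize(a,None,fx=2.2,fy=2.2,interpolation=2))
E
```

```text
t: 34.58
tool_pos: [0.4335, -0.1253, 0.2219]
tool_rot: [0.036, 0.706, -0.037, 0.707]
force: [0.2, -0.1, -0.2]
grip_width: 0.0342
t 34.62 pos [ 0.4335 -0.1252  0.2221] zhead -5.9 x [ 0.002 -0.001 -1.   ] F [ 0.7 -0.3  0.5] w 0.0342 q [-0.43  0.28  2.    0.    0.85 -0.32]
[258.8 220.4]
```

View pics/c19.png

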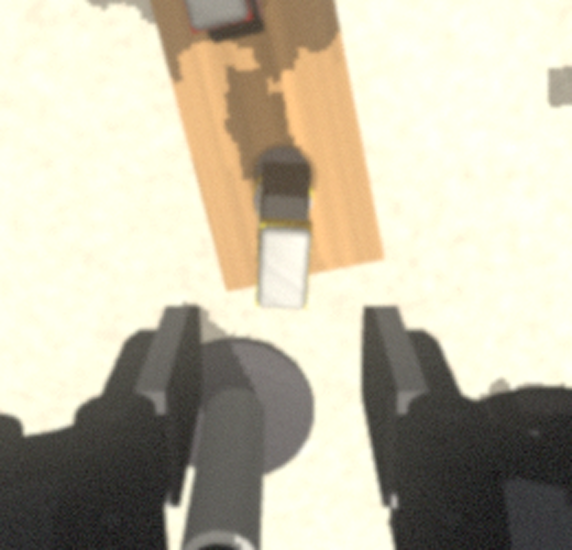

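Tab centre at (259,221), predicted (259,220). Lowering and gripping.

```bash
python3 -m creep '[{"dx":0,"dy":-0.001,"dz":-0.06,"wx":0,"wy":0,"wz":-0.012},{"dx":0,"dy":-0.001,"dz":-0.12,"wx":0,"wy":0,"wz":-0.012},{"dx":0,"dy":-0.001,"dz":-0.17,"wx":0,"wy":0,"wz":-0.012},{"dx":0,"dy":-0.001,"dz":-0.196,"wx":0,"wy":0,"wz":-0.012},{"dx":0,"dy":-0.001,"dz":-0.196,"wx":0,"wy":0,"wz":-0.012},{"dx":0,"dy":-0.001,"dz":-0.196,"wx":0,"wy":0,"wz":-0.012}]'
python3 -m creep '[{"dx":0,"dy":0,"dz":0,"wx":0,"wy":0,"wz":0},{"dx":0,"dy":0,"dz":0,"wx":0,"wy":0,"wz":0},{"dx":0,"dy":0,"dz":0,"wx":0,"wy":0,"wz":0},{"dx":0,"dy":0,"dz":0,"wx":0,"wy":0,"wz":0},{"dx":0,"dy":0,"dz":0,"wx":0,"wy":0,"wz":0},{"dx":0,"dy":0,"dz":0,"wx":0,"wy":0,"wz":0}]' -1
python3 - <<'E'
from h import *
snap('wrist','w20'); st()
E
```

```text
t: 35.38
tool_pos: [0.4335, -0.1254, 0.1435]
tool_rot: [0.049, 0.705, -0.05, 0.706]
force: [0.4, 0.6, -0.8]
grip_width: 0.034
t: 36.12
tool_pos: [0.4336, -0.1254, 0.1434]
tool_rot: [0.049, 0.705, -0.05, 0.706]
force: [-0.2, -0.4, 7.4]
grip_width: 0.0129
t 36.17 pos [ 0.4336 -0.1254  0.1434] zhead -8.0 x [ 0.002 -0.001 -1.   ] F [-0.1 -0.2  8. ] w 0.0127 q [-0.43  0.41  2.09  0.    0.64 -0.29]
```

View pics/w20.png

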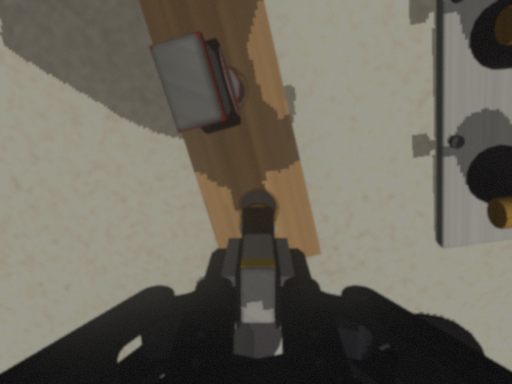

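```bash
python3 -m creep '[{"dx":0,"dy":0,"dz":0.04,"wx":0,"wy":0,"wz":0},{"dx":0,"dy":0,"dz":0.1,"wx":0,"wy":0,"wz":0},{"dx":0,"dy":0,"dz":0.18,"wx":0,"wy":0,"wz":0},{"dx":0,"dy":0,"dz":0.26,"wx":0,"wy":0,"wz":0},{"dx":0,"dy":0,"dz":0.31,"wx":0,"wy":0,"wz":0},{"dx":0,"dy":0,"dz":0.31,"wx":0,"wy":0,"wz":0}]'
python3 -m creep '[{"dx":0.04,"dy":0.03,"dz":0,"wx":0,"wy":0,"wz":-0.05},{"dx":0.09,"dy":0.06,"dz":0,"wx":0,"wy":0,"wz":-0.1},{"dx":0.14,"dy":0.1,"dz":0,"wx":0,"wy":0,"wz":-0.15},{"dx":0.19,"dy":0.14,"dz":0,"wx":0,"wy":0,"wz":-0.2},{"dx":0.24,"dy":0.18,"dz":0,"wx":0,"wy":0,"wz":-0.25},{"dx":0.27,"dy":0.22,"dz":0,"wx":0,"wy":0,"wz":-0.3},{"dx":0.27,"dy":0.22,"dz":0,"wx":0,"wy":0,"wz":-0.35},{"dx":0.27,"dy":0.22,"dz":0,"wx":0,"wy":0,"wz":-0.4},{"dx":0.27,"dy":0.22,"dz":0,"wx":0,"wy":0,"wz":-0.452},{"dx":0.27,"dy":0.22,"dz":0,"wx":0,"wy":0,"wz":-0.452}]'
python3 - <<'E'
from h import *
snap('wrist','w21'); snap('scene','s21'); st()
for s in ([0.6165,0.0629,.1],[0.6177,-.0375,.1],[.6188,-.1366,.1]): print(proj('w21',s))
E
```

```text
t: 36.92
tool_pos: [0.4333, -0.1253, 0.2677]
tool_rot: [0.049, 0.705, -0.05, 0.706]
force: [0.4, 0.2, -2.7]
grip_width: 0.0134
t: 38.17
tool_pos: [0.5408, -0.0372, 0.2654]
tool_rot: [0.497, 0.503, -0.498, 0.502]
force: [0.2, -0.2, -1.7]
grip_width: 0.0132
t 38.27 pos [ 0.541  -0.0372  0.2659] zhead -89.2 x [-0.001  0.    -1.   ] F [-0.3  0.1 -1.8] w 0.0129 q [-0.19  0.36  1.74 -0.    1.04  1.37]
[136.6  88.1]
[258.5  88.1]
[378.7  88.2]
```

View pics/w21.png

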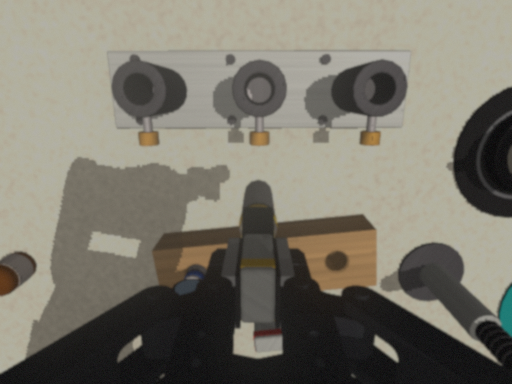

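View pics/s21.png

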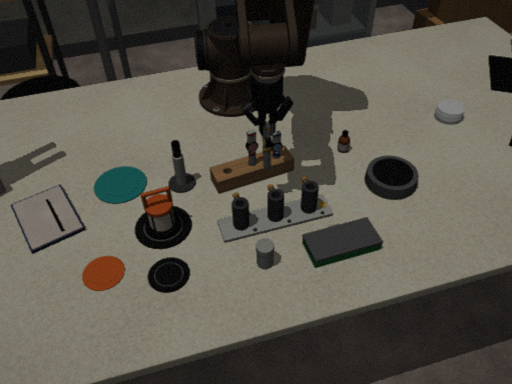

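```bash
python3 - <<'E'
from h import *
print(proj('w21',[.541,-.0372,.1305]),proj('w21',[.541+.009,-.0372,.1305]))
a=cv2.imread('pics/w21.png')[40:240,100:420]; a=cv2.convertScaleAbs(a,alpha=1.8)
cv2.imwrite('pics/c21.png',cv2.resize(a,None,fx=2.5,fy=2.5,interpolation=2))
E
```

```text
[257.  187.7] [257.1 176.8]
```

View pics/c21.png

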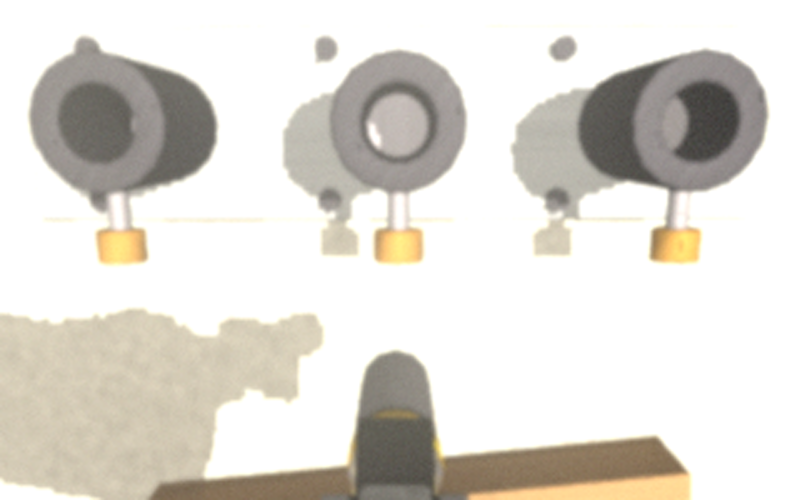

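```bash
python3 -m creep '[{"dx":0.05,"dy":0,"dz":0,"wx":0,"wy":0,"wz":0},{"dx":0.12,"dy":0,"dz":0,"wx":0,"wy":0,"wz":0},{"dx":0.18,"dy":0,"dz":0,"wx":0,"wy":0,"wz":0},{"dx":0.193,"dy":0,"dz":0,"wx":0,"wy":0,"wz":0},{"dx":0.193,"dy":0,"dz":-0.03,"wx":0,"wy":0,"wz":0},{"dx":0.193,"dy":0,"dz":-0.05,"wx":0,"wy":0,"wz":0},{"dx":0.193,"dy":0,"dz":-0.05,"wx":0,"wy":0,"wz":0},{"dx":0.193,"dy":0,"dz":-0.05,"wx":0,"wy":0,"wz":0}]'
python3 - <<'E'
from h import *
snap('wrist','w22'); snap('scene','s22'); st()
a=cv2.imread('pics/w22.png')[80:320,160:360]; a=cv2.convertScaleAbs(a,alpha=2.2)
b=cv2.imread('pics/s22.png')[140:240,240:340]; b=cv2.convertScaleAbs(b,alpha=2.2)
cv2.imwrite('pics/c22.png',np.hstack([cv2.resize(a,(400,480),interpolation=2),cv2.resize(b,(400,480)[:1]*2,interpolation=2)[:480] if False else cv2.resize(b,(400,480),interpolation=2)]))
E
```

```text
t: 39.28
tool_pos: [0.6182, -0.0373, 0.247]
tool_rot: [0.497, 0.503, -0.497, 0.503]
force: [0.2, -1.2, -1.4]
grip_width: 0.0133
t 39.38 pos [ 0.6184 -0.0373  0.2471] zhead -89.4 x [ 0.001 -0.    -1.   ] F [ 0.7 -0.  -1.8] w 0.0135 q [-0.17  0.49  1.58 -0.    1.08  1.39]
```

View pics/c22.png

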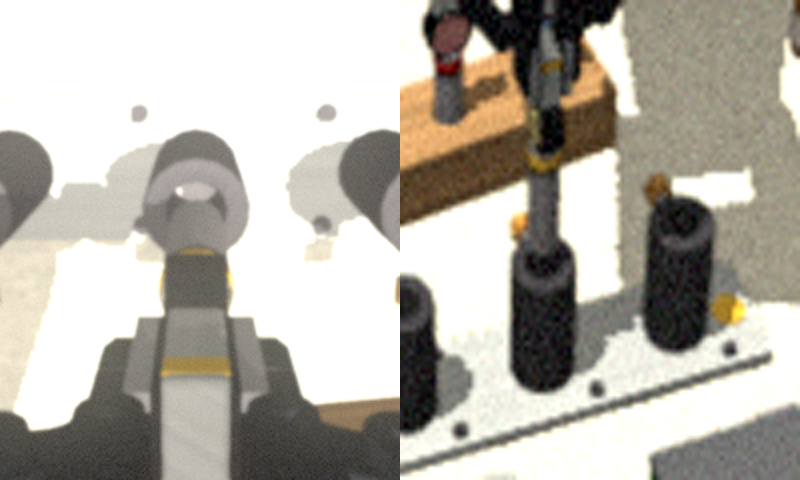

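The foot is centred over the bore in both views. Lowering with force checks.

```bash
python3 -m creep '[{"dx":0,"dy":0,"dz":-0.01,"wx":0,"wy":0,"wz":0},{"dx":0,"dy":0,"dz":-0.02,"wx":0,"wy":0,"wz":0},{"dx":0,"dy":0,"dz":-0.03,"wx":0,"wy":0,"wz":0},{"dx":0,"dy":0,"dz":-0.03,"wx":0,"wy":0,"wz":0}]'
python3 -m creep '[{"dx":0,"dy":0,"dz":-0.01,"wx":0,"wy":0,"wz":0},{"dx":0,"dy":0,"dz":-0.02,"wx":0,"wy":0,"wz":0},{"dx":0,"dy":0,"dz":-0.03,"wx":0,"wy":0,"wz":0},{"dx":0,"dy":0,"dz":-0.03,"wx":0,"wy":0,"wz":0}]'
```

```text
t: 39.88
tool_pos: [0.6182, -0.0372, 0.2342]
tool_rot: [0.497, 0.503, -0.498, 0.502]
force: [-0.4, -0.5, -1.9]
grip_width: 0.0132
t: 40.38
tool_pos: [0.6184, -0.0372, 0.2224]
tool_rot: [0.497, 0.503, -0.497, 0.503]
force: [0.3, -0.6, -2.2]
grip_width: 0.0131
```

No contact force, foot 13 mm inside. Continuing.

```bash
python3 -m creep '[{"dx":0,"dy":0,"dz":-0.02,"wx":0,"wy":0,"wz":0},{"dx":0,"dy":0,"dz":-0.04,"wx":0,"wy":0,"wz":0},{"dx":0,"dy":0,"dz":-0.06,"wx":0,"wy":0,"wz":0},{"dx":0,"dy":0,"dz":-0.06,"wx":0,"wy":0,"wz":0}]'
python3 -m creep '[{"dx":0,"dy":0,"dz":-0.02,"wx":0,"wy":0,"wz":0},{"dx":0,"dy":0,"dz":-0.04,"wx":0,"wy":0,"wz":0},{"dx":0,"dy":0,"dz":-0.055,"wx":0,"wy":0,"wz":0},{"dx":0,"dy":0,"dz":-0.062,"wx":0,"wy":0,"wz":0},{"dx":0,"dy":0,"dz":-0.062,"wx":0,"wy":0,"wz":0}]'
python3 -m creep '[{"dx":0,"dy":0,"dz":-0.003,"wx":0,"wy":0,"wz":0},{"dx":0,"dy":0,"dz":-0.006,"wx":0,"wy":0,"wz":0},{"dx":0,"dy":0,"dz":-0.006,"wx":0,"wy":0,"wz":0}]'
```

```text
t: 40.88
tool_pos: [0.6183, -0.0372, 0.1979]
tool_rot: [0.497, 0.503, -0.498, 0.502]
force: [1.4, -0.3, -2.8]
grip_width: 0.0135
t: 41.5
tool_pos: [0.6184, -0.0372, 0.1737]
tool_rot: [0.497, 0.503, -0.497, 0.503]
force: [0.3, -0.2, -2.7]
grip_width: 0.013
t: 41.88
tool_pos: [0.6183, -0.0372, 0.1715]
tool_rot: [0.497, 0.503, -0.497, 0.503]
force: [0.0, -0.4, -1.8]
grip_width: 0.0133
```

```bash
python3 -m creep '[{"dx":0,"dy":0,"dz":-0.003,"wx":0,"wy":0,"wz":0},{"dx":0,"dy":0,"dz":-0.003,"wx":0,"wy":0,"wz":0}]'
python3 -m creep '[{"dx":0,"dy":0,"dz":-0.003,"wx":0,"wy":0,"wz":0},{"dx":0,"dy":0,"dz":-0.003,"wx":0,"wy":0,"wz":0}]'
```

```text
t: 42.12
tool_pos: [0.6184, -0.0373, 0.1705]
tool_rot: [0.497, 0.503, -0.497, 0.503]
force: [0.1, 0.8, 0.3]
grip_width: 0.0129
t: 42.38
tool_pos: [0.6187, -0.0373, 0.1704]
tool_rot: [0.498, 0.502, -0.497, 0.503]
force: [-1.3, 0.1, 9.8]
grip_width: 0.0131
```

Seated: contact at 0.1704, as expected. Releasing.

```bash
python3 -m creep '[{"dx":0,"dy":0,"dz":0.002,"wx":0,"wy":0,"wz":0},{"dx":0,"dy":0,"dz":0.002,"wx":0,"wy":0,"wz":0},{"dx":0,"dy":0,"dz":0.002,"wx":0,"wy":0,"wz":0},{"dx":0,"dy":0,"dz":0.002,"wx":0,"wy":0,"wz":0},{"dx":0,"dy":0,"dz":0.002,"wx":0,"wy":0,"wz":0}]' -0.2
python3 -m creep '[{"dx":0,"dy":0,"dz":0.05,"wx":0,"wy":0,"wz":0},{"dx":0,"dy":0,"dz":0.12,"wx":0,"wy":0,"wz":0},{"dx":0,"dy":0,"dz":0.2,"wx":0,"wy":0,"wz":0},{"dx":0,"dy":0,"dz":0.3,"wx":0,"wy":0,"wz":0},{"dx":-0.05,"dy":0,"dz":0.38,"wx":0,"wy":0,"wz":0},{"dx":-0.1,"dy":0,"dz":0.4,"wx":0,"wy":0,"wz":0},{"dx":-0.1,"dy":0,"dz":0.4,"wx":0,"wy":0,"wz":0}]'
python3 - <<'E'
from h import *
snap('wrist','w23'); snap('scene','s23'); snap('top','t23'); st()
b=cv2.imread('pics/s23.png')[115:265,130:330]; b=cv2.convertScaleAbs(b,alpha=1.8)
cv2.imwrite('pics/c23.png',cv2.resize(b,None,fx=4,fy=4,interpolation=2))
E
```

```text
t: 43.0
tool_pos: [0.6183, -0.0372, 0.1698]
tool_rot: [0.497, 0.503, -0.497, 0.503]
force: [-0.1, -0.3, -0.2]
grip_width: 0.0341
t: 43.88
tool_pos: [0.5772, -0.0372, 0.33]
tool_rot: [0.497, 0.502, -0.497, 0.503]
force: [0.7, 0.4, -0.5]
grip_width: 0.0341
t 44.02 pos [ 0.5785 -0.0373  0.3288] zhead -89.4 x [-0.001  0.    -1.   ] F [-0.2 -0.5 -0. ] w 0.034 q [-0.18  0.36  1.56 -0.    1.22  1.38]
```

View pics/c23.png

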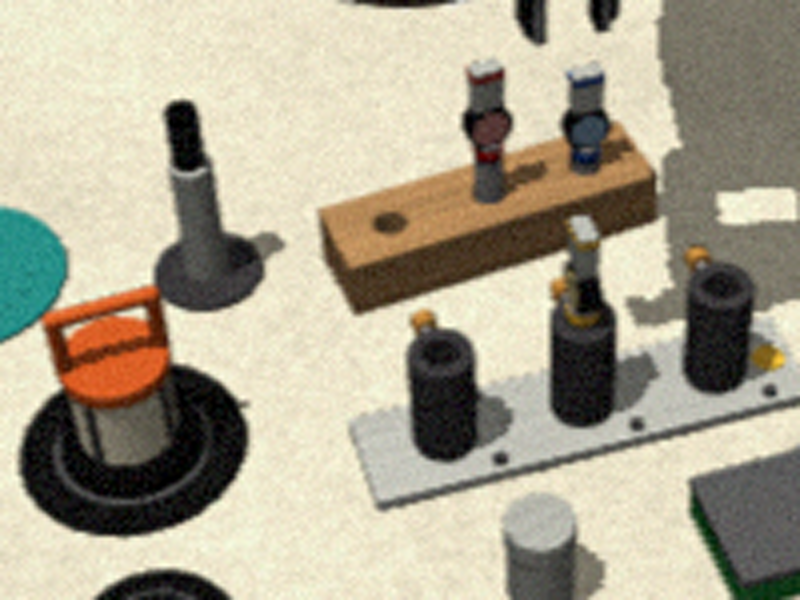

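View pics/w23.png

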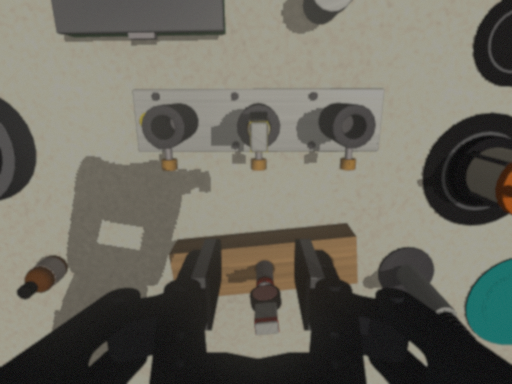

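Yellow is seated with its lens facing along the row. Next is red.

```bash
python3 -m creep '[{"dx":-0.08,"dy":-0.01,"dz":0,"wx":0,"wy":0,"wz":0.055},{"dx":-0.18,"dy":-0.02,"dz":0,"wx":0,"wy":0,"wz":0.11},{"dx":-0.28,"dy":-0.025,"dz":0,"wx":0,"wy":0,"wz":0.165},{"dx":-0.36,"dy":-0.0255,"dz":0,"wx":0,"wy":0,"wz":0.22},{"dx":-0.382,"dy":-0.0255,"dz":0,"wx":0,"wy":0,"wz":0.275},{"dx":-0.382,"dy":-0.0255,"dz":-0.03,"wx":0,"wy":0,"wz":0.33},{"dx":-0.382,"dy":-0.0255,"dz":-0.06,"wx":0,"wy":0,"wz":0.385},{"dx":-0.382,"dy":-0.0255,"dz":-0.1,"wx":0,"wy":0,"wz":0.44},{"dx":-0.382,"dy":-0.0255,"dz":-0.16,"wx":0,"wy":0,"wz":0.495},{"dx":-0.382,"dy":-0.0255,"dz":-0.22,"wx":0,"wy":0,"wz":0.508}]'
python3 -m creep '[{"dx":0,"dy":0,"dz":0,"wx":0,"wy":0,"wz":0},{"dx":0,"dy":0,"dz":0,"wx":0,"wy":0,"wz":0}]'
python3 - <<'E'
from h import *
snap('wrist','w24'); st(); print(proj('w24',[.4246,-.0475,.171]))
a=cv2.imread('pics/w24.png')[100:350,130:390]; a=cv2.convertScaleAbs(a,alpha=1.8)
cv2.imwrite('pics/c24.png',cv2.resize(a,None,fx=2.2,fy=2.2,interpolation=2))
E
```

```text
t: 45.28
tool_pos: [0.4258, -0.0474, 0.2404]
tool_rot: [-0.014, 0.707, 0.014, 0.707]
force: [1.2, -0.4, 0.4]
grip_width: 0.034
t: 45.52
tool_pos: [0.426, -0.0475, 0.2422]
tool_rot: [-0.012, 0.707, 0.012, 0.707]
force: [0.3, -0.1, 0.1]
grip_width: 0.0344
t 45.58 pos [ 0.426  -0.0475  0.2425] zhead 2.0 x [ 0.001 -0.    -1.   ] F [-0.1 -0.6 -0.1] w 0.0341 q [-0.27  0.22  2.02  0.    0.9  -0.3 ]
[256.7 216.5]
```

View pics/c24.png

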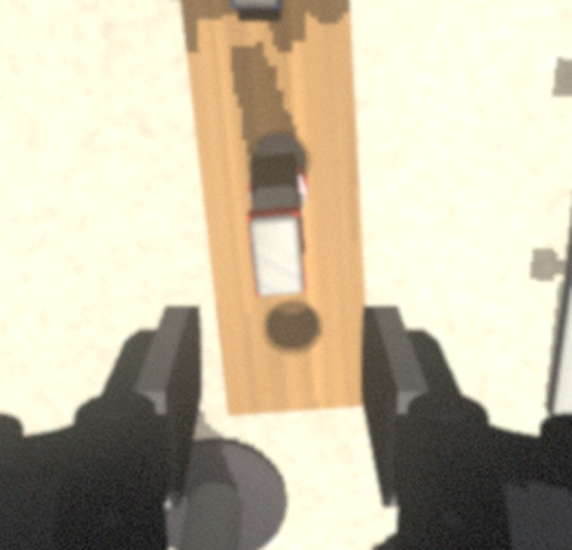

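```bash
python3 -m creep '[{"dx":-0.005,"dy":0.001,"dz":-0.06,"wx":0,"wy":0,"wz":0.015},{"dx":-0.005,"dy":0.001,"dz":-0.12,"wx":0,"wy":0,"wz":0.015},{"dx":-0.005,"dy":0.001,"dz":-0.17,"wx":0,"wy":0,"wz":0.015},{"dx":-0.005,"dy":0.001,"dz":-0.2,"wx":0,"wy":0,"wz":0.015},{"dx":-0.005,"dy":0.001,"dz":-0.211,"wx":0,"wy":0,"wz":0.015},{"dx":-0.005,"dy":0.001,"dz":-0.211,"wx":0,"wy":0,"wz":0.015},{"dx":-0.005,"dy":0.001,"dz":-0.211,"wx":0,"wy":0,"wz":0.015}]'
python3 -m creep '[{"dx":0,"dy":0,"dz":0,"wx":0,"wy":0,"wz":0},{"dx":0,"dy":0,"dz":0,"wx":0,"wy":0,"wz":0},{"dx":0,"dy":0,"dz":0,"wx":0,"wy":0,"wz":0},{"dx":0,"dy":0,"dz":0,"wx":0,"wy":0,"wz":0},{"dx":0,"dy":0,"dz":0,"wx":0,"wy":0,"wz":0},{"dx":0,"dy":0,"dz":0,"wx":0,"wy":0,"wz":0}]' -1
python3 - <<'E'
from h import *
snap('wrist','w25'); st()
E
```

```text
t: 46.45
tool_pos: [0.4238, -0.0471, 0.1581]
tool_rot: [-0.029, 0.706, 0.029, 0.707]
force: [0.6, 0.6, -0.8]
grip_width: 0.0341
t: 47.2
tool_pos: [0.4239, -0.0471, 0.158]
tool_rot: [-0.029, 0.706, 0.029, 0.707]
force: [0.2, -0.2, 6.5]
grip_width: 0.0134
t 47.25 pos [ 0.424  -0.0471  0.158 ] zhead 4.7 x [ 0.001 -0.    -1.   ] F [-0.4  0.9  5.8] w 0.0135 q [-0.27  0.36  2.13  0.    0.65 -0.35]
```

View pics/w25.png

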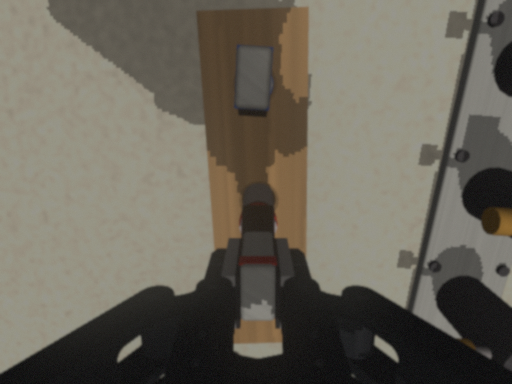

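```bash
python3 -m creep '[{"dx":0,"dy":0,"dz":0.04,"wx":0,"wy":0,"wz":0},{"dx":0,"dy":0,"dz":0.1,"wx":0,"wy":0,"wz":0},{"dx":0,"dy":0,"dz":0.18,"wx":0,"wy":0,"wz":0},{"dx":0,"dy":0,"dz":0.26,"wx":0,"wy":0,"wz":0},{"dx":0,"dy":0,"dz":0.3,"wx":0,"wy":0,"wz":0},{"dx":0,"dy":0,"dz":0.3,"wx":0,"wy":0,"wz":0}]'
python3 -m creep '[{"dx":0.06,"dy":0.02,"dz":0,"wx":0,"wy":0,"wz":-0.055},{"dx":0.13,"dy":0.05,"dz":0,"wx":0,"wy":0,"wz":-0.11},{"dx":0.2,"dy":0.1,"dz":0,"wx":0,"wy":0,"wz":-0.165},{"dx":0.26,"dy":0.15,"dz":0,"wx":0,"wy":0,"wz":-0.22},{"dx":0.29,"dy":0.2,"dz":0,"wx":0,"wy":0,"wz":-0.275},{"dx":0.29,"dy":0.25,"dz":0,"wx":0,"wy":0,"wz":-0.33},{"dx":0.29,"dy":0.275,"dz":0,"wx":0,"wy":0,"wz":-0.385},{"dx":0.29,"dy":0.275,"dz":0,"wx":0,"wy":0,"wz":-0.44},{"dx":0.29,"dy":0.275,"dz":0,"wx":0,"wy":0,"wz":-0.495},{"dx":0.29,"dy":0.275,"dz":0,"wx":0,"wy":0,"wz":-0.522}]'
python3 -m creep '[{"dx":0,"dy":0,"dz":0,"wx":0,"wy":0,"wz":0},{"dx":0,"dy":0,"dz":0,"wx":0,"wy":0,"wz":0}]'
python3 - <<'E'
from h import *
snap('wrist','w26'); st()
for s in ([0.6167,0.0629,.1],[0.6181,-.0371,.1],[.6193,-.1371,.1]): print(proj('w26',s))
a=cv2.imread('pics/w26.png')[30:270,130:390]; a=cv2.convertScaleAbs(a,alpha=2)
cv2.imwrite('pics/c26.png',cv2.resize(a,None,fx=2.5,fy=2.5,interpolation=2))
o=env.get_obs();p=o['tool_pos'];print(proj('w26',p-[0,0,.15]))
E
```

```text
t: 48.0
tool_pos: [0.4236, -0.0471, 0.2782]
tool_rot: [-0.029, 0.706, 0.029, 0.707]
force: [1.0, -0.6, -2.0]
grip_width: 0.0129
t: 49.25
tool_pos: [0.5392, 0.063, 0.276]
tool_rot: [0.497, 0.503, -0.498, 0.502]
force: [0.4, -1.1, -1.6]
grip_width: 0.0132
t: 49.5
tool_pos: [0.5394, 0.0629, 0.2768]
tool_rot: [0.496, 0.504, -0.496, 0.504]
force: [-0.6, -0.6, -1.2]
grip_width: 0.0132
t 49.55 pos [0.5394 0.0629 0.277 ] zhead -89.1 x [-0.001 -0.    -1.   ] F [-0.1 -0.1 -2. ] w 0.0127 q [-0.01  0.35  1.73 -0.    1.07  1.55]
[258.4  88. ]
[375.1  88.2]
[491.6  88.7]
[257.  183.3]
```

View pics/c26.png

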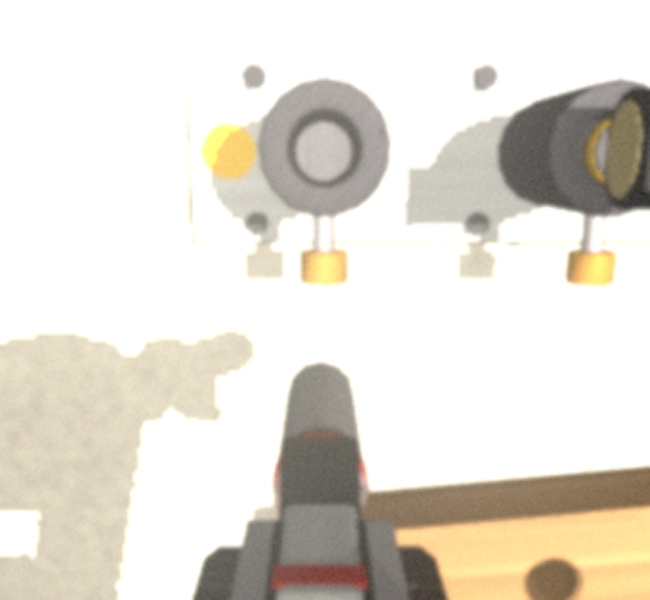

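```bash
python3 -m creep '[{"dx":0.05,"dy":0,"dz":0,"wx":0,"wy":0,"wz":0},{"dx":0.12,"dy":0,"dz":0,"wx":0,"wy":0,"wz":0},{"dx":0.18,"dy":0,"dz":0,"wx":0,"wy":0,"wz":0},{"dx":0.193,"dy":0,"dz":0,"wx":0,"wy":0,"wz":0},{"dx":0.193,"dy":0,"dz":-0.03,"wx":0,"wy":0,"wz":0},{"dx":0.193,"dy":0,"dz":-0.04,"wx":0,"wy":0,"wz":0},{"dx":0.193,"dy":0,"dz":-0.04,"wx":0,"wy":0,"wz":0},{"dx":0.193,"dy":0,"dz":-0.04,"wx":0,"wy":0,"wz":0}]'
python3 - <<'E'
from h import *
snap('wrist','w27'); snap('scene','s27'); st()
a=cv2.imread('pics/w27.png')[80:320,160:360]; a=cv2.convertScaleAbs(a,alpha=2.2)
b=cv2.imread('pics/s27.png')[130:230,260:360]; b=cv2.convertScaleAbs(b,alpha=2.2)
cv2.imwrite('pics/c27.png',np.hstack([cv2.resize(a,(400,480),interpolation=2),cv2.resize(b,(400,480),interpolation=2)]))
E
```

```text
t: 50.55
tool_pos: [0.6166, 0.063, 0.2619]
tool_rot: [0.497, 0.503, -0.496, 0.504]
force: [-0.6, -0.2, -1.5]
grip_width: 0.0133
t 50.65 pos [0.6167 0.063  0.2619] zhead -89.2 x [ 0.001 -0.    -1.   ] F [ 0.3  0.2 -1.1] w 0.0134 q [-0.    0.47  1.56 -0.    1.11  1.55]
```

View pics/c27.png

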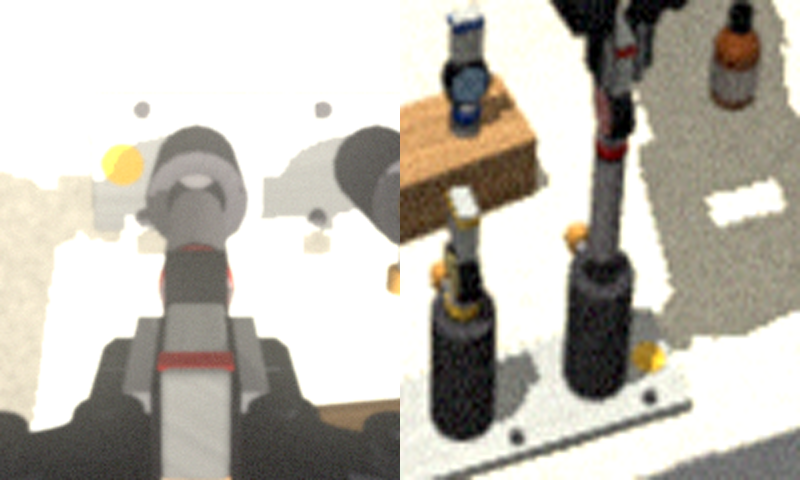

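Aligned. Lowering.

```bash
python3 -m creep '[{"dx":0,"dy":0,"dz":-0.015,"wx":0,"wy":0,"wz":0},{"dx":0,"dy":0,"dz":-0.03,"wx":0,"wy":0,"wz":0},{"dx":0,"dy":0,"dz":-0.045,"wx":0,"wy":0,"wz":0},{"dx":0,"dy":0,"dz":-0.06,"wx":0,"wy":0,"wz":0},{"dx":0,"dy":0,"dz":-0.06,"wx":0,"wy":0,"wz":0}]'
python3 -m creep '[{"dx":0,"dy":0,"dz":-0.02,"wx":0,"wy":0,"wz":0},{"dx":0,"dy":0,"dz":-0.04,"wx":0,"wy":0,"wz":0},{"dx":0,"dy":0,"dz":-0.06,"wx":0,"wy":0,"wz":0},{"dx":0,"dy":0,"dz":-0.06,"wx":0,"wy":0,"wz":0}]'
python3 -m creep '[{"dx":0,"dy":0,"dz":-0.02,"wx":0,"wy":0,"wz":0},{"dx":0,"dy":0,"dz":-0.04,"wx":0,"wy":0,"wz":0},{"dx":0,"dy":0,"dz":-0.06,"wx":0,"wy":0,"wz":0},{"dx":0,"dy":0,"dz":-0.08,"wx":0,"wy":0,"wz":0},{"dx":0,"dy":0,"dz":-0.095,"wx":0,"wy":0,"wz":0},{"dx":0,"dy":0,"dz":-0.1,"wx":0,"wy":0,"wz":0},{"dx":0,"dy":0,"dz":-0.1,"wx":0,"wy":0,"wz":0}]'
```

```text
t: 51.28
tool_pos: [0.6166, 0.063, 0.2369]
tool_rot: [0.496, 0.504, -0.497, 0.503]
force: [-0.7, 0.4, -1.2]
grip_width: 0.0132
t: 51.78
tool_pos: [0.6165, 0.063, 0.2127]
tool_rot: [0.496, 0.504, -0.497, 0.503]
force: [0.3, -0.5, -2.1]
grip_width: 0.0133
t: 52.65
tool_pos: [0.6168, 0.063, 0.1735]
tool_rot: [0.497, 0.503, -0.497, 0.503]
force: [-0.3, 1.2, -1.4]
grip_width: 0.0132
```

```bash
python3 -m creep '[{"dx":0,"dy":0,"dz":-0.003,"wx":0,"wy":0,"wz":0},{"dx":0,"dy":0,"dz":-0.006,"wx":0,"wy":0,"wz":0},{"dx":0,"dy":0,"dz":-0.006,"wx":0,"wy":0,"wz":0}]'
python3 -m creep '[{"dx":0,"dy":0,"dz":-0.003,"wx":0,"wy":0,"wz":0},{"dx":0,"dy":0,"dz":-0.003,"wx":0,"wy":0,"wz":0}]'
python3 -m creep '[{"dx":0,"dy":0,"dz":-0.003,"wx":0,"wy":0,"wz":0},{"dx":0,"dy":0,"dz":-0.003,"wx":0,"wy":0,"wz":0}]'
```

```text
t: 53.02
tool_pos: [0.6167, 0.063, 0.1711]
tool_rot: [0.497, 0.503, -0.497, 0.503]
force: [1.1, 0.7, -1.9]
grip_width: 0.0134
t: 53.28
tool_pos: [0.6169, 0.063, 0.1701]
tool_rot: [0.497, 0.503, -0.496, 0.504]
force: [-0.2, -0.2, -0.5]
grip_width: 0.0132
t: 53.52
tool_pos: [0.6172, 0.063, 0.17]
tool_rot: [0.497, 0.503, -0.496, 0.504]
force: [-2.1, 0.5, 9.0]
grip_width: 0.0133
```

Seated at 0.170. Releasing and moving off.

```bash
python3 -m creep '[{"dx":0,"dy":0,"dz":0.002,"wx":0,"wy":0,"wz":0},{"dx":0,"dy":0,"dz":0.002,"wx":0,"wy":0,"wz":0},{"dx":0,"dy":0,"dz":0.002,"wx":0,"wy":0,"wz":0},{"dx":0,"dy":0,"dz":0.002,"wx":0,"wy":0,"wz":0},{"dx":0,"dy":0,"dz":0.002,"wx":0,"wy":0,"wz":0}]' -0.2
python3 -m creep '[{"dx":0,"dy":0,"dz":0.05,"wx":0,"wy":0,"wz":0},{"dx":0,"dy":0,"dz":0.12,"wx":0,"wy":0,"wz":0},{"dx":0,"dy":0,"dz":0.2,"wx":0,"wy":0,"wz":0},{"dx":0,"dy":0,"dz":0.3,"wx":0,"wy":0,"wz":0},{"dx":-0.05,"dy":0,"dz":0.38,"wx":0,"wy":0,"wz":0},{"dx":-0.1,"dy":0,"dz":0.4,"wx":0,"wy":0,"wz":0},{"dx":-0.1,"dy":0,"dz":0.4,"wx":0,"wy":0,"wz":0}]'
python3 - <<'E'
from h import *
snap('wrist','w28'); snap('scene','s28'); st()
b=cv2.imread('pics/s28.png')[115:265,130:330]; b=cv2.convertScaleAbs(b,alpha=1.8)
cv2.imwrite('pics/c28.png',cv2.resize(b,None,fx=4,fy=4,interpolation=2))
E
```

```text
t: 54.15
tool_pos: [0.6168, 0.063, 0.1695]
tool_rot: [0.497, 0.503, -0.497, 0.503]
force: [0.4, -0.7, 0.7]
grip_width: 0.0341
t: 55.02
tool_pos: [0.5756, 0.063, 0.3296]
tool_rot: [0.497, 0.503, -0.497, 0.504]
force: [-0.3, -0.0, -0.9]
grip_width: 0.0341
t 55.12 pos [0.5766 0.063  0.3286] zhead -89.2 x [-0.001 -0.    -1.   ] F [-0.3 -0.5 -0.6] w 0.0341 q [-0.01  0.36  1.56 -0.    1.22  1.55]
```

View pics/c28.png

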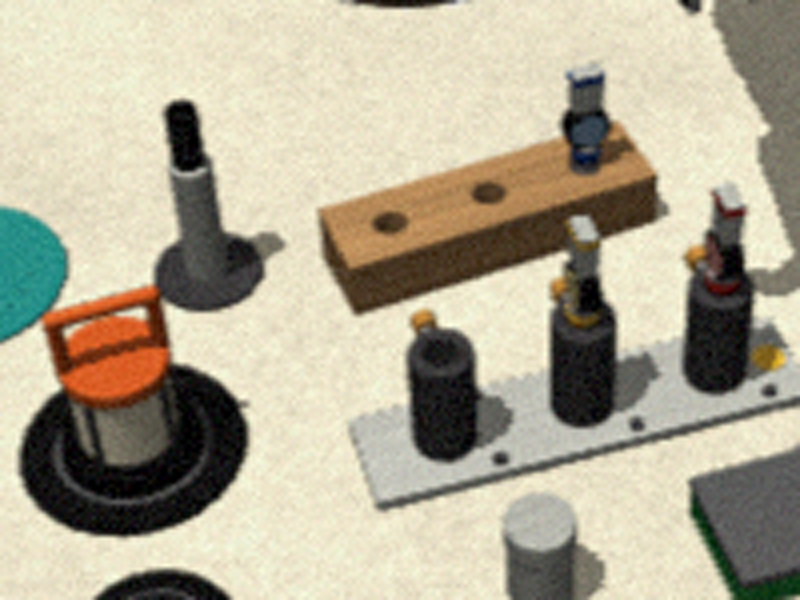

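View pics/w28.png

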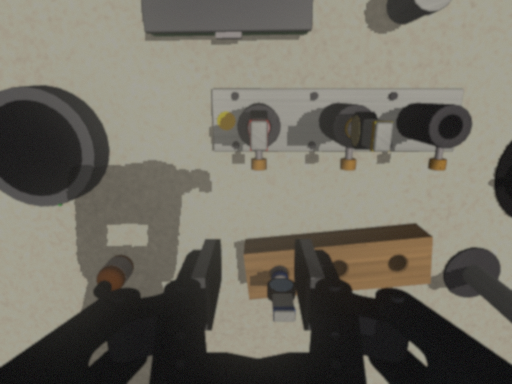

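Red and yellow are seated. Now blue, which is close to the minimum reach.

```bash
python3 -m creep '[{"dx":-0.08,"dy":-0.02,"dz":0,"wx":0,"wy":0,"wz":0.055},{"dx":-0.18,"dy":-0.04,"dz":0,"wx":0,"wy":0,"wz":0.11},{"dx":-0.28,"dy":-0.06,"dz":0,"wx":0,"wy":0,"wz":0.165},{"dx":-0.37,"dy":-0.079,"dz":0,"wx":0,"wy":0,"wz":0.22},{"dx":-0.402,"dy":-0.079,"dz":0,"wx":0,"wy":0,"wz":0.275},{"dx":-0.402,"dy":-0.079,"dz":-0.03,"wx":0,"wy":0,"wz":0.33},{"dx":-0.402,"dy":-0.079,"dz":-0.08,"wx":0,"wy":0,"wz":0.385},{"dx":-0.402,"dy":-0.079,"dz":-0.14,"wx":0,"wy":0,"wz":0.44},{"dx":-0.402,"dy":-0.079,"dz":-0.2,"wx":0,"wy":0,"wz":0.495},{"dx":-0.402,"dy":-0.079,"dz":-0.26,"wx":0,"wy":0,"wz":0.52}]'
python3 -m creep '[{"dx":0,"dy":0,"dz":0,"wx":0,"wy":0,"wz":0},{"dx":0,"dy":0,"dz":0,"wx":0,"wy":0,"wz":0}]'
python3 - <<'E'
from h import *
snap('wrist','w29'); st(); print(proj('w29',[.4155,.0313,.141]))
a=cv2.imread('pics/w29.png')[100:350,130:390]; a=cv2.convertScaleAbs(a,alpha=1.8)
cv2.imwrite('pics/c29.png',cv2.resize(a,None,fx=2.2,fy=2.2,interpolation=2))
E
```

```text
t: 56.38
tool_pos: [0.4161, 0.0313, 0.2238]
tool_rot: [-0.028, 0.707, 0.028, 0.706]
force: [0.1, -0.4, 1.3]
grip_width: 0.0342
t: 56.62
tool_pos: [0.4164, 0.0313, 0.2258]
tool_rot: [-0.026, 0.707, 0.026, 0.707]
force: [-0.1, -0.4, -0.6]
grip_width: 0.0342
t 56.67 pos [0.4164 0.0313 0.226 ] zhead 4.3 x [ 0.001 -0.    -1.   ] F [-0.1 -0.2  0.6] w 0.0343 q [-0.08  0.23  2.07  0.    0.84 -0.16]
[257.6 209.4]
```

View pics/c29.png

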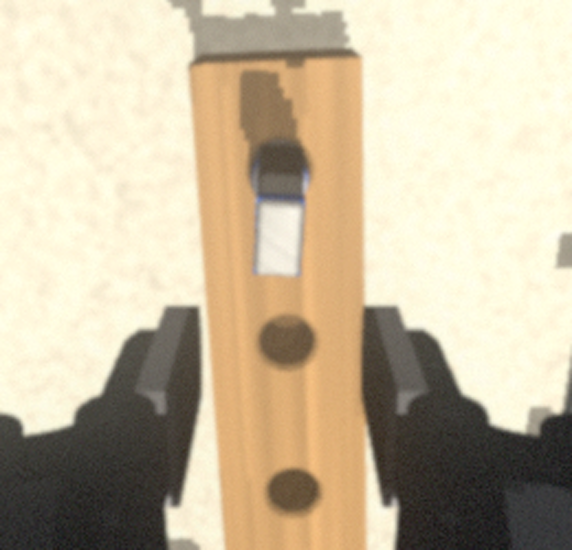

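```bash
python3 -m creep '[{"dx":-0.003,"dy":0.002,"dz":-0.06,"wx":0,"wy":0,"wz":-0.015},{"dx":-0.003,"dy":0.002,"dz":-0.13,"wx":0,"wy":0,"wz":-0.015},{"dx":-0.003,"dy":0.002,"dz":-0.19,"wx":0,"wy":0,"wz":-0.015},{"dx":-0.003,"dy":0.002,"dz":-0.23,"wx":0,"wy":0,"wz":-0.015},{"dx":-0.003,"dy":0.002,"dz":-0.244,"wx":0,"wy":0,"wz":-0.015},{"dx":-0.003,"dy":0.002,"dz":-0.244,"wx":0,"wy":0,"wz":-0.015},{"dx":-0.003,"dy":0.002,"dz":-0.244,"wx":0,"wy":0,"wz":-0.015}]'
python3 -m creep '[{"dx":0,"dy":0,"dz":0,"wx":0,"wy":0,"wz":0},{"dx":0,"dy":0,"dz":0,"wx":0,"wy":0,"wz":0},{"dx":0,"dy":0,"dz":0,"wx":0,"wy":0,"wz":0},{"dx":0,"dy":0,"dz":0,"wx":0,"wy":0,"wz":0},{"dx":0,"dy":0,"dz":0,"wx":0,"wy":0,"wz":0},{"dx":0,"dy":0,"dz":0,"wx":0,"wy":0,"wz":0}]' -1
python3 - <<'E'
from h import *
snap('wrist','w30'); st()
E
```

```text
t: 57.55
tool_pos: [0.4151, 0.0321, 0.1286]
tool_rot: [-0.01, 0.707, 0.01, 0.708]
force: [-0.1, -0.7, 0.7]
grip_width: 0.034
t: 58.3
tool_pos: [0.4151, 0.0321, 0.1285]
tool_rot: [-0.01, 0.706, 0.01, 0.708]
force: [0.1, -0.1, 6.3]
grip_width: 0.013
t 58.35 pos [0.4152 0.0321 0.1285] zhead 1.7 x [ 0.001 -0.    -1.   ] F [ 0.  -1.   5.9] w 0.0131 q [-0.08  0.4   2.18  0.    0.56 -0.11]
```

View pics/w30.png

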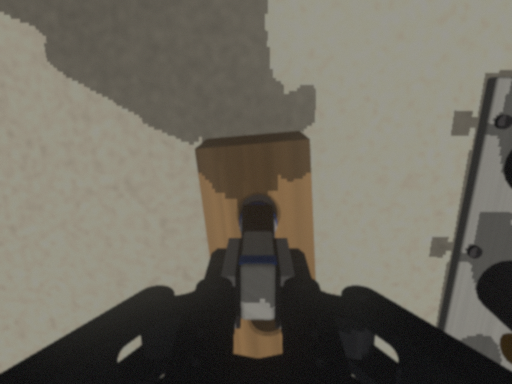

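```bash
python3 -m creep '[{"dx":0,"dy":0,"dz":0.04,"wx":0,"wy":0,"wz":0},{"dx":0,"dy":0,"dz":0.1,"wx":0,"wy":0,"wz":0},{"dx":0,"dy":0,"dz":0.18,"wx":0,"wy":0,"wz":0},{"dx":0,"dy":0,"dz":0.26,"wx":0,"wy":0,"wz":0},{"dx":0,"dy":0,"dz":0.3,"wx":0,"wy":0,"wz":0},{"dx":0,"dy":0,"dz":0.3,"wx":0,"wy":0,"wz":0}]'
python3 -m creep '[{"dx":0.06,"dy":-0.03,"dz":0,"wx":0,"wy":0,"wz":-0.055},{"dx":0.13,"dy":-0.08,"dz":0,"wx":0,"wy":0,"wz":-0.11},{"dx":0.2,"dy":-0.13,"dz":0,"wx":0,"wy":0,"wz":-0.165},{"dx":0.26,"dy":-0.19,"dz":0,"wx":0,"wy":0,"wz":-0.22},{"dx":0.3,"dy":-0.26,"dz":0,"wx":0,"wy":0,"wz":-0.275},{"dx":0.312,"dy":-0.33,"dz":0,"wx":0,"wy":0,"wz":-0.33},{"dx":0.312,"dy":-0.39,"dz":0,"wx":0,"wy":0,"wz":-0.385},{"dx":0.312,"dy":-0.423,"dz":0,"wx":0,"wy":0,"wz":-0.44},{"dx":0.312,"dy":-0.423,"dz":0,"wx":0,"wy":0,"wz":-0.495},{"dx":0.312,"dy":-0.423,"dz":0,"wx":0,"wy":0,"wz":-0.506}]'
python3 -m creep '[{"dx":0,"dy":0,"dz":0,"wx":0,"wy":0,"wz":0},{"dx":0,"dy":0,"dz":0,"wx":0,"wy":0,"wz":0}]'
python3 - <<'E'
from h import *
snap('wrist','w31'); st()
for s in ([0.6167,0.0629,.1],[0.6181,-.0371,.1],[.6193,-.1371,.1]): print(proj('w31',s))
a=cv2.imread('pics/w31.png')[30:270,130:390]; a=cv2.convertScaleAbs(a,alpha=2)
cv2.imwrite('pics/c31.png',cv2.resize(a,None,fx=2.5,fy=2.5,interpolation=2))
o=env.get_obs();p=o['tool_pos'];print(proj('w31',p-[0,0,.1205]))
E
```

```text
t: 59.1
tool_pos: [0.4149, 0.0322, 0.2487]
tool_rot: [-0.01, 0.706, 0.01, 0.708]
force: [-0.7, -0.0, -2.6]
grip_width: 0.0129
t: 60.35
tool_pos: [0.5392, -0.1371, 0.2467]
tool_rot: [0.497, 0.503, -0.498, 0.502]
force: [0.5, 1.1, -2.4]
grip_width: 0.0133
t: 60.6
tool_pos: [0.5395, -0.1368, 0.2477]
tool_rot: [0.497, 0.503, -0.497, 0.503]
force: [0.5, -0.6, -2.1]
grip_width: 0.0131
t 60.65 pos [ 0.5396 -0.1369  0.2478] zhead -89.3 x [-0. -0. -1.] F [-0.4 -0.1 -2.6] w 0.0129 q [-0.37  0.4   1.73 -0.    1.01  1.19]
[-0.8 83.9]
[128.9  83.9]
[258.7  84. ]
[257.  193.2]
```

View pics/c31.png

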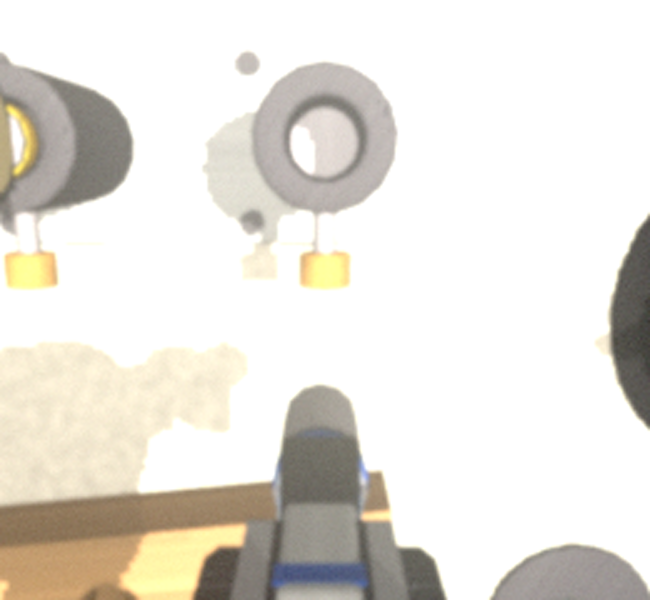

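```bash
python3 -m creep '[{"dx":0.05,"dy":0,"dz":0,"wx":0,"wy":0,"wz":0},{"dx":0.12,"dy":0,"dz":0,"wx":0,"wy":0,"wz":0},{"dx":0.18,"dy":0,"dz":0,"wx":0,"wy":0,"wz":0},{"dx":0.199,"dy":0,"dz":0,"wx":0,"wy":0,"wz":0},{"dx":0.199,"dy":0,"dz":-0.03,"wx":0,"wy":0,"wz":0},{"dx":0.199,"dy":0,"dz":-0.04,"wx":0,"wy":0,"wz":0},{"dx":0.199,"dy":0,"dz":-0.04,"wx":0,"wy":0,"wz":0},{"dx":0.199,"dy":0,"dz":-0.04,"wx":0,"wy":0,"wz":0}]'
python3 - <<'E'
from h import *
snap('wrist','w32'); snap('scene','s32'); st()
a=cv2.imread('pics/w32.png')[80:320,160:360]; a=cv2.convertScaleAbs(a,alpha=2.2)
b=cv2.imread('pics/s32.png')[140:240,200:300]; b=cv2.convertScaleAbs(b,alpha=2.2)
cv2.imwrite('pics/c32.png',np.hstack([cv2.resize(a,(400,480),interpolation=2),cv2.resize(b,(400,480),interpolation=2)]))
E
```

```text
t: 61.65
tool_pos: [0.619, -0.1371, 0.2322]
tool_rot: [0.497, 0.502, -0.497, 0.503]
force: [0.6, -0.2, -2.4]
grip_width: 0.0135
t 61.75 pos [ 0.6191 -0.1371  0.2323] zhead -89.4 x [ 0.001 -0.    -1.   ] F [-0.5 -0.8 -2. ] w 0.0136 q [-0.32  0.52  1.56 -0.    1.06  1.24]
```

View pics/c32.png

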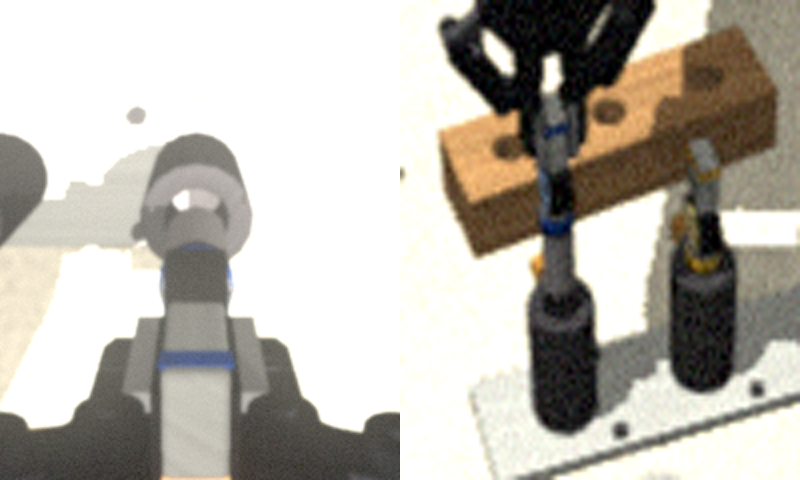

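Aligned over holder 3. Lowering.

```bash
python3 -m creep '[{"dx":0,"dy":0,"dz":-0.015,"wx":0,"wy":0,"wz":0},{"dx":0,"dy":0,"dz":-0.03,"wx":0,"wy":0,"wz":0},{"dx":0,"dy":0,"dz":-0.045,"wx":0,"wy":0,"wz":0},{"dx":0,"dy":0,"dz":-0.06,"wx":0,"wy":0,"wz":0},{"dx":0,"dy":0,"dz":-0.06,"wx":0,"wy":0,"wz":0}]'
python3 -m creep '[{"dx":0,"dy":0,"dz":-0.02,"wx":0,"wy":0,"wz":0},{"dx":0,"dy":0,"dz":-0.04,"wx":0,"wy":0,"wz":0},{"dx":0,"dy":0,"dz":-0.06,"wx":0,"wy":0,"wz":0},{"dx":0,"dy":0,"dz":-0.08,"wx":0,"wy":0,"wz":0},{"dx":0,"dy":0,"dz":-0.087,"wx":0,"wy":0,"wz":0},{"dx":0,"dy":0,"dz":-0.087,"wx":0,"wy":0,"wz":0}]'
python3 -m creep '[{"dx":0,"dy":0,"dz":-0.003,"wx":0,"wy":0,"wz":0},{"dx":0,"dy":0,"dz":-0.006,"wx":0,"wy":0,"wz":0},{"dx":0,"dy":0,"dz":-0.006,"wx":0,"wy":0,"wz":0}]'
```

```text
t: 62.38
tool_pos: [0.619, -0.137, 0.2073]
tool_rot: [0.497, 0.503, -0.498, 0.502]
force: [-0.5, -0.3, -1.9]
grip_width: 0.0127
t: 63.12
tool_pos: [0.6192, -0.1371, 0.1729]
tool_rot: [0.497, 0.503, -0.497, 0.503]
force: [-0.6, 0.5, -2.9]
grip_width: 0.0134
t: 63.5
tool_pos: [0.6192, -0.1371, 0.1707]
tool_rot: [0.497, 0.503, -0.497, 0.503]
force: [1.0, 0.7, -1.7]
grip_width: 0.0131
```

```bash
python3 -m creep '[{"dx":0,"dy":0,"dz":-0.003,"wx":0,"wy":0,"wz":0},{"dx":0,"dy":0,"dz":-0.003,"wx":0,"wy":0,"wz":0}]'
python3 -m creep '[{"dx":0,"dy":0,"dz":-0.002,"wx":0,"wy":0,"wz":0},{"dx":0,"dy":0,"dz":-0.002,"wx":0,"wy":0,"wz":0}]'
```

```text
t: 63.75
tool_pos: [0.6194, -0.1371, 0.1706]
tool_rot: [0.498, 0.502, -0.497, 0.503]
force: [-1.3, 0.2, 6.5]
grip_width: 0.0133
t: 64.0
tool_pos: [0.6196, -0.1371, 0.1706]
tool_rot: [0.498, 0.502, -0.497, 0.503]
force: [-3.1, 0.6, 11.7]
grip_width: 0.0131
```

Seated. Releasing, backing off, then a final check.

```bash
python3 -m creep '[{"dx":0,"dy":0,"dz":0.003,"wx":0,"wy":0,"wz":0},{"dx":0,"dy":0,"dz":0.003,"wx":0,"wy":0,"wz":0},{"dx":0,"dy":0,"dz":0.003,"wx":0,"wy":0,"wz":0},{"dx":0,"dy":0,"dz":0.003,"wx":0,"wy":0,"wz":0},{"dx":0,"dy":0,"dz":0.003,"wx":0,"wy":0,"wz":0}]' -0.2
python3 -m creep '[{"dx":0,"dy":0,"dz":0.05,"wx":0,"wy":0,"wz":0},{"dx":0,"dy":0,"dz":0.12,"wx":0,"wy":0,"wz":0},{"dx":0,"dy":0,"dz":0.2,"wx":0,"wy":0,"wz":0},{"dx":0,"dy":0,"dz":0.3,"wx":0,"wy":0,"wz":0},{"dx":-0.05,"dy":0.1,"dz":0.38,"wx":0,"wy":0,"wz":0},{"dx":-0.12,"dy":0.2,"dz":0.42,"wx":0,"wy":0,"wz":0},{"dx":-0.2,"dy":0.25,"dz":0.42,"wx":0,"wy":0,"wz":0},{"dx":-0.2,"dy":0.25,"dz":0.42,"wx":0,"wy":0,"wz":0},{"dx":-0.2,"dy":0.25,"dz":0.42,"wx":0,"wy":0,"wz":0}]'
python3 - <<'E'
from h import *
snap('wrist','w33'); snap('scene','s33'); snap('top','t33'); st()
b=cv2.imread('pics/s33.png')[115:265,130:330]; b=cv2.convertScaleAbs(b,alpha=1.8)
cv2.imwrite('pics/c33.png',cv2.resize(b,None,fx=4,fy=4,interpolation=2))
a=cv2.imread('pics/w33.png')[20:220,60:460]; a=cv2.convertScaleAbs(a,alpha=1.8)
cv2.imwrite('pics/d33.png',cv2.resize(a,None,fx=2,fy=2,interpolation=2))
E
```

```text
t: 64.62
tool_pos: [0.6192, -0.137, 0.1698]
tool_rot: [0.497, 0.503, -0.497, 0.503]
force: [0.5, -0.5, -0.8]
grip_width: 0.0338
t: 65.75
tool_pos: [0.5396, -0.0373, 0.3381]
tool_rot: [0.497, 0.502, -0.497, 0.503]
force: [0.2, -0.7, 0.4]
grip_width: 0.0343
t 65.9 pos [ 0.5398 -0.0376  0.3375] zhead -89.4 x [-0.001 -0.    -1.   ] F [ 0.7 -0.6  0.7] w 0.0341 q [-0.19  0.29  1.64 -0.    1.21  1.37]
```

View pics/c33.png

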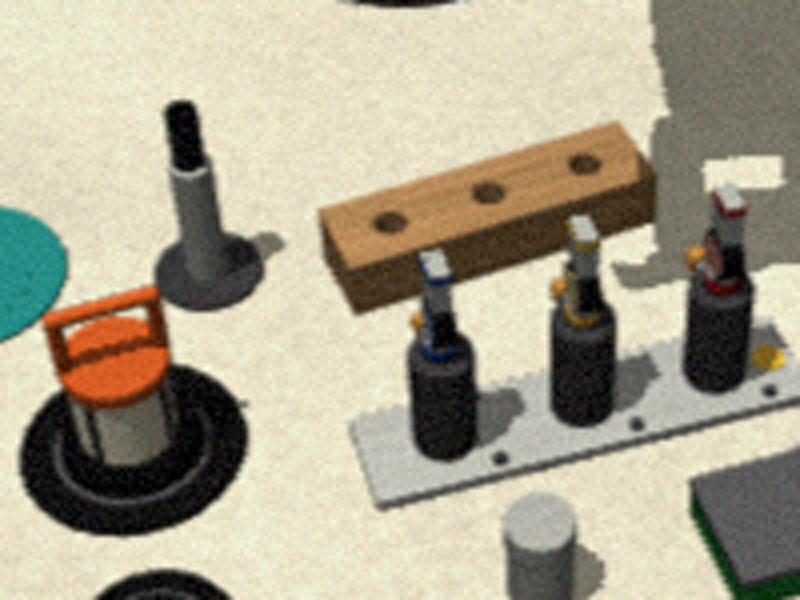

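View pics/d33.png

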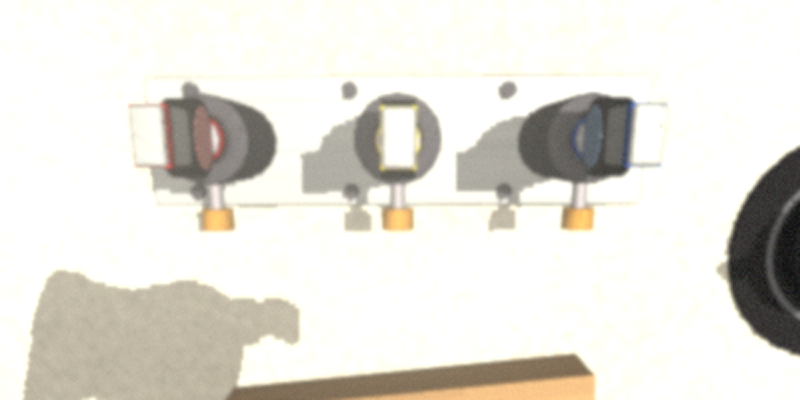

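View pics/s33.png

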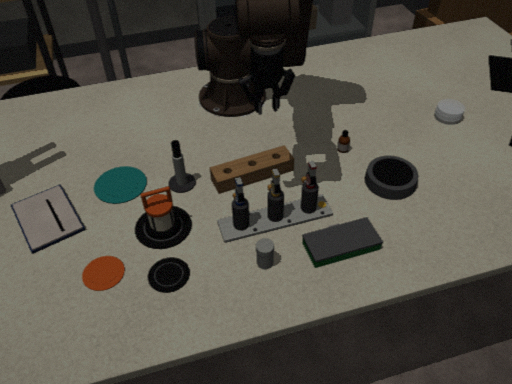

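The pictures show all three posts upright with tabs square to the row. The lamp is on the mat, the rod is in its stand, and the bottle, box and can are where they were. One numeric check of tab heights, then hand in.

```bash
python3 - <<'E'
from h import *
W=lambda p:(60+p[0]/2,20+p[1]/2); S=lambda p:(130+p[0]/4,115+p[1]/4)
for n,w,s in [('red',(147,135),(728,197)),('yellow',(398,137),(582,232)),('blue',(648,135),(434,264))]:
    print(n,tri([('w33',W(w)),('s33',S(s))]))
d=cv2.absdiff(cv2.imread('pics/s33.png'),cv2.imread('pics/s5.png'))
for n,(x0,y0,x1,y1) in {'bottle':(335,125,355,155),'box':(300,215,385,265),'can':(252,235,280,270),'lamp':(135,180,195,250)}.items(): print(n,'mean diff',d[y0:y1,x0:x1].mean().round(2))
print(env.close_job())
E
```

```text
red (array([0.6163, 0.0645, 0.1764]), [0.0006, 0.0006])
yellow (array([ 0.617 , -0.0371,  0.175 ]), [0.0011, 0.0011])
blue (array([ 0.6192, -0.1374,  0.1788]), [0.0017, 0.0017])
bottle mean diff 6.12
box mean diff 3.67
can mean diff 3.67
lamp mean diff 4.19
the job is handed in; nothing more can be done
None
```

The job is done and handed in, about 66 s into the 210 s allowed; no verdict was reported.

- **Lamp:** it stands on the large black mat at about (0.554, -0.346). The mat's centre is at about (0.552, -0.344).
- **Depths:** the rod touched bottom at 80 mm in holder 1, 65 mm in holder 2 and 50 mm in holder 3. It is back in its stand with the handle on the rim.
- **Posts:** red is in holder 1, yellow in holder 2 and blue in holder 3. Each was lowered until it touched the stop at the expected height, with the lens facing along the row to within about 1° by the gripper heading.

**Last checks:**
- **Positions:** the tabs measured within 2 mm of the holder axes, and the posts look upright.
- **Heights (disagree):** triangulated tab tops came out at 175–179 mm, 4–8 mm below the expected 183 mm. The same method read 3–6 mm low in the rack, so I trusted the contact heights (gripper at 0.170–0.1706 m, about 0.170 expected).
- **Bystanders:** the bottle, box and can look unmoved in the last scene picture. The image differences were small, and a little larger at the bottle, probably because the arm's shadow had shifted. I did not triangulate them again.

I saw no knock to the rack or the lamp.

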